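Fit and chuck the filling tube on a slip-casting manifold

ROBOT

A 6-joint arm with a two-finger parallel gripper is mounted at the origin on the work surface. World frame = base frame: x ahead of the robot, y to its left, z up, the work surface at z = 0. Lengths are in mm, angles in rad, forces in N, time in s.
With the tool pointing down it reaches from about 275 to 825 mm from the base axis. Payload 5.2 kg.
Tool frame: the origin (TCP) lies on the centre line of the jaws, within the pads' length; the fingertips stand 11 mm ahead of it and the grasp point (between the pads) lies 8 mm behind it; z points along the fingers, y is the direction in which the jaws open and shut (so a half turn about z gives the same grasp; the last joint's range is limited). The gripper opens to 93 mm and grips with 3 to 60 N. Pads are 15 mm wide; open, the fingers measure 128 mm over their backs; the gripper's body (75 mm by 188 mm) begins 65 mm behind the grasp point.
Start: joints at [-1.444, 0.259, 1.535, -0, 1.348, -0.203], TCP at [178.14, -520.356, 209.153] pointing down, gripper open.
Joint ranges: [-3.14, 3.14], [-0.91, 2.08], [0.19, 2.58], [-1.22, 4.36], [0.22, 2.71], [-3.12, 3.12]. Speed limits (rad/s): [2.57, 2.57, 3.14, 3.14, 3.14, 3.14].

INTERFACE

Orientations are given as a unit quaternion [w, x, y, z].
In Python, from plant import readout, eyes, arm gives the robot as it stands.
- The arm moves only by the tool move_arm, never from a script. Its argument "targets" is a list that holds one entry, the list of rows, each a list of 6 numbers: the shift along the tool's x, y, z in m, then the turn, a rotation vector about the tool's x, y, z in rad. A call has 1 to 5 rows; each row is the pose to reach, as a shift and turn from the pose commanded when the call began, along the tool's axes at that moment; what a row does not reach only later rows make up. A row lasts 1/10 s, in which the tool goes at most 50 mm and 8.59 degrees, less where a joint would pass 70% of its speed; a pose out of reach is approached as far as the arm can. A call with a gripper value outside its range is refused whole. "fingers" is the opening, from 0 (shut) to 1 (fully open), set as the call begins (left out, the last holds). The fingers move at their own pace and stop on an object; the grip force is fixed at half the most. Time passes only in rows, so rows that repeat a pose let the fingers close. It gives the time, the measured TCP pose, the force and the opening at its end, in the units of the state.
- readout.read_state(): the state, without advancing time (a new reading comes with each control period).
- eyes.camera(name): name is "side" or "top" or "wrist"; returns (picture, depth): 420x560x3 uint8, red, green, blue; 420x560 float32, mm along the optical axis (not along the pixel's ray), 0 where there is no reading.
- eyes.camera_params(name): a dict with "mtx" (3x3 intrinsics, pixels), "eye" and "attitude" of the camera in the world; the wrist camera has in their place "T_tool_cam" (4x4, takes a point from camera to tool coordinates, whose origin is the TCP and whose axes are the flange's). Camera axes: x right, y down, z forward; pixel columns grow to the right and rows downward; lengths in mm; the calibration is good to about 2 mm. A picture is of the moment at which its call begins: read the wrist's pose just before it. camera_params takes no time and is no camera call.
- arm.job_done(): hands the job in, once; it reports no verdict.
The state is a dict: "t": time; "q": joint angles; "qvel": joint speeds; "effort": joint torques, N m; "eef_pos": TCP position; "tcp_rot": TCP orientation; "ft_force": force on the tool from outside, world axes, zero at the start; "ft_torque": the same for the moment, N m; "width": opening from 0.0 (shut) to 1.0 (fully open).
Only numpy, scipy, OpenCV 4.12 (cv2) and the standard library are available. Lean on these libraries where they do the work, as an engineer would, in place of code of your own. Each camera call takes 0.05 s, during which the arm holds its last target.

TASK

Get the casting manifold ready for filling: take the orange filling tube, push it, plain end first (black bands at the top), fully home onto the slanted spigot while the chuck is still open, and then turn the blue chuck ring (the red post is its handle) anticlockwise as far as it will go, so that all three jaws grip the tube firmly. Let go of everything, and leave the other things on the bench where they stand.

Things in the scene. Friction and masses are not known exactly. Their poses are not given: they have to be found in the camera images.
- tube: The loose orange rigid plastic filling tube, 110 mm long, 44 mm outside diameter, 37 mm bore open at both ends, 3.5 mm wall, about 0.12 kg, with two thin black bands near its top. It starts upright on the bench. Origin at the centre of its lower (plain) end, z along its axis towards the banded end.
- tube_foot (a point): Centre of the tube's lower, plain end (same point as the tube's origin).
- manifold: Fixed grey pipe, 60 mm in diameter, lying along its y on a steel base plate 170 x 240 x 12 mm, with blue end flanges. Origin at bench height, its -x is the front towards which the branch leans; yaw varies. The pipe's top is 76 mm above the bench.
- seat (a point): Centre of the flat shoulder (52 mm diameter) round the spigot's foot, 95 mm above the bench; the tube's lower end rests on it when fully home. z points up the spigot's axis, which leans 32 degrees (0.56 rad) from vertical towards the manifold's -x; point x is the manifold's +x tipped up by as much. The tube has 1.5 mm play all round on the spigot and slides freely.
- spigot_tip (a point): Centre of the tip of the aluminium spigot, 54 mm from the seat along the seat's z. The spigot is 34 mm in diameter, the last 12 mm tapering to 20 mm.
- clamp_ring (a joint): Angle of the blue chuck ring (112 mm diameter, its top 4 mm above the shoulder) about the spigot: 0 open, growing anticlockwise seen from above (about the seat's z). It draws the jaws in 10 mm per rad: they meet the tube at about 0.9, then firm up to the stop at 1.0. Starts at 0 to 0.3. Drag 0.3 N m (4 N at the post, up to about 15 N near the stop); it stays where it is left, also when clamped.
- post (a point): Point on the axis of the ring's red round post (16 mm diameter), which is parallel to the spigot, 75 mm from its axis, and circles with the ring. This point is 40 mm above the shoulder plane and 18 mm below the post's top end; the blue arm below starts 38 mm further down. At ring angle 0 it bears -2.0 rad (115 degrees clockwise) from the seat's x about the seat's z.
- jaw_a: Steel chuck jaw, 20 x 14 mm and 16 mm high, one of three equally spaced around the spigot, 6 to 22 mm above the shoulder; its inner face is 31 mm from the spigot's axis with the ring open. Moves only radially, driven by the ring. Origin at the spigot's axis 8 mm below the shoulder when open.
- jaw_b: The second jaw, as jaw_a.
- jaw_c: The third jaw, as jaw_a.
- cast_cone: Bystander: loose clay-coloured pointed casting, 72 mm wide, 106 mm high, upright. Origin under its centre.
- glaze_jar: Bystander: loose white jar with blue cap, 68 mm wide, 95 mm high. Origin under its centre.
- beaker: Bystander: loose cream beaker, 84 mm wide, 100 mm high. Origin under its centre.
- mallet: Bystander: hammer with a rubber head lying near the robot. Origin at its underside.
- brush: Bystander: brush lying between the robot and the manifold, under 40 mm high. Origin at its underside.
- mould_half: Bystander: white plaster mould half, 110 x 130 x 60 mm. Origin under its centre.
Things that resemble listed ones, but are neither listed nor needed, are in the scene too. There is more than one size of the tube; the one meant has the size given above.

How it is judged (in metres and radians):
On the way, in this order (a step that is already met when the one before it is completed fails the run):
1. the tube is fully home on the spigot with the chuck still open (distance between tube_foot and seat below 0.004 m and angle between the z axis of tube and the z axis of seat, either way round below 0.07 rad and z of tube in the frame of seat above -0.003 m and value of joint clamp_ring below 0.5 rad), for 0.2 s.
2. the ring is turned and all three jaws press on the tube, which is still home (distance between tube_foot and seat below 0.004 m and angle between the z axis of tube and the z axis of seat, either way round below 0.07 rad and z of tube in the frame of seat above -0.003 m and contact force between each of jaw_a, jaw_b, jaw_c and tube above 0.5 N and value of joint clamp_ring above 0.8 rad), for 0.2 s.
At the end, for the whole second after the job is handed in: The tube's plain end rests on the spigot's shoulder (its centre within 4 mm of the seat's, axes within 4 degrees), the chuck ring is past 0.8 rad and each of the three jaws presses on the tube with more than 0.5 N; the tube is at rest and released (all of step 2 and linear speed of tube below 0.01 m/s and contact force between tube and the fingers below 0.1 N); the robot touches nothing.
It fails at once if a bystander is shifted more than 25 mm (distance of any of cast_cone, glaze_jar, beaker, mallet, brush, mould_half from where it was at the start of the episode above 0.025 m).
It fails at once if the casting, jar or beaker is knocked over (angle between any of cast_cone, glaze_jar, beaker's own z axis and vertical above 0.5 rad).
It also fails if it takes over 58 s, if anything falls off the work surface, if the arm or the gripper's body presses on something with over 40 N, if the wrist force passes 120 N, or if a joint passes its speed limit or range.

## Working session

There is one attempt and no reset: what is moved stays moved. The work goes in short steps, Python scripts to look and compute and a tool call to move; the robot and the scene stay as the last step left them, time stands still between calls to the robot, and variables do not carry over. Pictures are saved under pics/ and viewed, and the job is handed in when it is done.

Besides the shell and the picture viewer there is one more tool, called after "Request:" by a JSON object that holds its "fn" and its "kwargs". move_arm: Moves the arm, as the interface text tells. Its arguments: {"type":"object","properties":{"targets":{"type":"array","items":{"type":"array","items":{"type":"array","items":{"type":"number"}}}},"fingers":{"type":"number"}},"required":["targets"]}

```bash
ls; mkdir -p pics
python3 - <<'E'
from plant import readout, eyes, arm
import cv2, numpy as np
print(readout.read_state())
for n in ("side","top","wrist"):
    p,d=eyes.camera(n); cv2.imwrite(f"pics/{n}0.png",p[:,:,::-1]); np.savez(f"pics/{n}0.npz",p=p,d=d)
    print(n,eyes.camera_params(n))
E
```

```text
pics
{'t': 0.0, 'q': array([-1.44381417e+00,  2.59310908e-01,  1.53605868e+00, -1.03005867e-05,
        1.34799172e+00, -2.02785012e-01]), 'qvel': array([ 0.0002057 , -0.00128657,  0.00242714, -0.00057184,  0.00175143,
       -0.00021176]), 'effort': array([-1.87334547e-05, -4.37307465e+01, -2.84002519e+01,  7.20055075e-02,
        4.12181381e-02, -1.38065197e-04]), 'eef_pos': array([ 178.05758297, -519.79733689,  208.34478665]), 'tcp_rot': array([-8.83879617e-04,  9.86436897e-01,  1.64138561e-01,  2.84907607e-05]), 'ft_force': array([ 0.29423571, -0.03542157, -0.61192171]), 'ft_torque': array([ 0.03987906, -0.01889619, -0.05687419]), 'width': 0.9995071327476355}
side {'mtx': array([[395.42338642,   0.        , 286.62544219],
       [  0.        , 395.42338642, 213.29840575],
       [  0.        ,   0.        ,   1.        ]]), 'eye': array([321.44103287, 877.63955616, 621.05442029]), 'attitude': array([ 0.03178248, -0.06127919,  0.86896599, -0.49003351])}
top {'mtx': array([[515.304583  ,   0.        , 279.46914063],
       [  0.        , 515.304583  , 206.3077204 ],
       [  0.        ,   0.        ,   1.        ]]), 'eye': array([ 329.52638494,   -3.49949607, 1363.34933967]), 'attitude': array([-0.03486754,  0.71628314, -0.69601597,  0.03583977])}
wrist {'mtx': array([[301.62920738,   0.        , 281.36193652],
       [  0.        , 301.62920738, 210.71422723],
       [  0.        ,   0.        ,   1.        ]]), 'T_tool_cam': array([[ 4.99779505e-05, -9.62681526e-01, -2.70636800e-01,
         7.51981443e+01],
       [ 9.99998812e-01, -3.68828154e-04,  1.49662552e-03,
         6.73576620e-01],
       [-1.54059221e-03, -2.70636554e-01,  9.62680364e-01,
        -1.74696878e+02],
       [ 0.00000000e+00,  0.00000000e+00,  0.00000000e+00,
         1.00000000e+00]])}
```

View pics/top0.png

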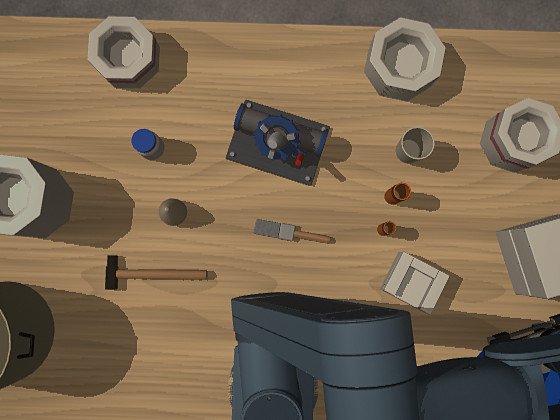

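View pics/side0.png

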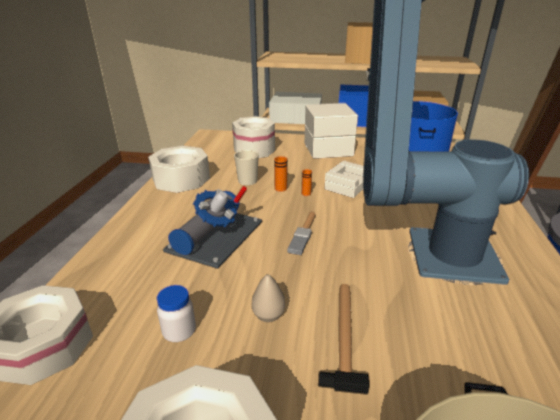

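View pics/wrist0.png

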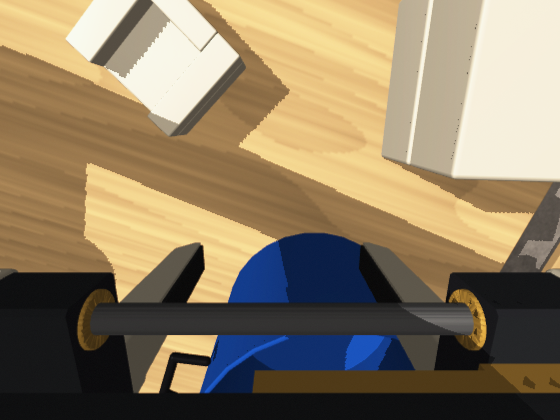

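The top view shows two orange tubes. The larger is at (398,193) and the smaller at (387,228). The ring's red post is at (299,160), with the manifold around (278,140). I'll measure them next.

```bash
cat > h.py <<'E'
import numpy as np, cv2
from scipy.spatial.transform import Rotation as R
from plant import readout, eyes, arm
def rot(q): return R.from_quat([q[1],q[2],q[3],q[0]]).as_matrix()
def pose():
    s=readout.read_state(); return np.array(s['eef_pos']),rot(s['tcp_rot']),s
def cam(n):
    c=eyes.camera_params(n)
    if n=='wrist':
        p,M,_=pose(); T=np.array(c['T_tool_cam']); return c['mtx'],M@T[:3,:3],M@T[:3,3]+p
    return c['mtx'],rot(c['attitude']),np.array(c['eye'])
def ray(C,uv):
    K,M,e=C; d=M@np.array([(uv[0]-K[0,2])/K[0,0],(uv[1]-K[1,2])/K[1,1],1]); return e,d
def onz(C,uv,z):
    e,d=ray(C,uv); return e+d*(z-e[2])/d[2]
def pts(C,d,mask):
    K,M,e=C; v,u=np.nonzero(mask&(d>0)); z=d[v,u]
    return np.c_[(u-K[0,2])/K[0,0]*z,(v-K[1,2])/K[1,1]*z,z]@M.T+e
def proj(C,P):
    K,M,e=C; c=(np.atleast_2d(P)-e)@M; return np.c_[c[:,0]/c[:,2]*K[0,0]+K[0,2],c[:,1]/c[:,2]*K[1,1]+K[1,2]]
def two(r1,r2):
    A=[];b=[]
    for e,d in (r1,r2):
        d=d/np.linalg.norm(d);P=np.eye(3)-np.outer(d,d);A.append(P);b.append(P@e)
    x=np.linalg.lstsq(np.vstack(A),np.hstack(b),rcond=None)[0]
    return x,[np.linalg.norm(A[i]@x-b[i]) for i in (0,1)]
def hsv(p): return cv2.cvtColor(p,cv2.COLOR_RGB2HSV)
def masks(p):
    h=hsv(p); H,S,V=h[...,0],h[...,1],h[...,2]
    return dict(orange=(H>4)&(H<14)&(S>200)&(V>60), red=((H<4)|(H>174))&(S>190)&(V>60), blue=(H>105)&(H<125)&(S>150)&(V>40))
E
python3 - <<'E'
from h import *
for n in('top','side'):
    f=np.load(f'pics/{n}0.npz');p,d=f['p'],f['d'];C=cam(n)
    for k,m in masks(p).items():
        N,L,S,c=cv2.connectedComponentsWithStats(m.astype(np.uint8))
        for i in range(1,N):
            if S[i,4]>25:
                P=pts(C,d,L==i)
                print(n,k,S[i],c[i].round(1), 'min',np.percentile(P,2,0).round(),'max',np.percentile(P,98,0).round())
p=np.load('pics/top0.npz')['p'];a=cv2.resize(p[90:250,220:430],None,fx=3.7,fy=3.7,interpolation=2)
cv2.imwrite('pics/c1.png',a[:,:,::-1])
p=np.load('pics/side0.npz')['p'];a=cv2.resize(p[130:270,160:330],None,fx=4.2,fy=4.2,interpolation=2)
cv2.imwrite('pics/c2.png',a[:,:,::-1])
E
```

```text
top orange [394 183  17  17  74] [403.3 191.4] min [ 482. -322.   77.] max [ 522. -283.  115.]
top orange [385 187   8  16  35] [387.5 194.5] min [ 484. -291.    8.] max [ 516. -281.   77.]
top orange [384 222  12  11  28] [391.  225.8] min [ 402. -293.   61.] max [ 427. -265.   86.]
top red [295 153   8  13  52] [298.2 159.4] min [557. -54.  91.] max [593. -38. 137.]
top blue [132 129  23  23 413] [142.8 139.8] min [588. 317.  91.] max [639. 370. 101.]
top blue [543 369  17  37 486] [552.1 387.2] min [ -20. -734.   -1.] max [ 122. -502.  423.]
side orange [275 157  12  34 279] [280.3 173. ] min [ 483. -318.    5.] max [ 520. -277.  107.]
side orange [302 170   9  25 149] [306.1 182.1] min [ 401. -291.    4.] max [ 427. -258.   79.]
side red [235 187  11  15  60] [239.8 194.2] min [560. -46.  86.] max [590. -36. 130.]
side blue [339  85  30  41 759] [356.3 100.6] min [  164. -1842.  -189.] max [329. -63. 351.]
side blue [ 409  102   48   50 1964] [431.1 126.9] min [ -88. -737.   84.] max [  69. -488.  196.]
side blue [195 192  39  35 388] [210.3 211.9] min [586. -26.  65.] max [673.  66. 122.]
side blue [226 200  12  13  72] [231.1 205.4] min [584. -94.  30.] max [608.  -9.  91.]
side blue [170 230  24  24 423] [181.1 241.5] min [662. 106.  16.] max [721. 124.  79.]
side blue [549 235  11  17  40] [554.7 243.7] min [-566. -600. -299.] max [-557. -502. -283.]
side blue [158 286  30  25 601] [172.7 297.8] min [586. 322.  83.] max [638. 375.  95.]
```

View pics/c1.png

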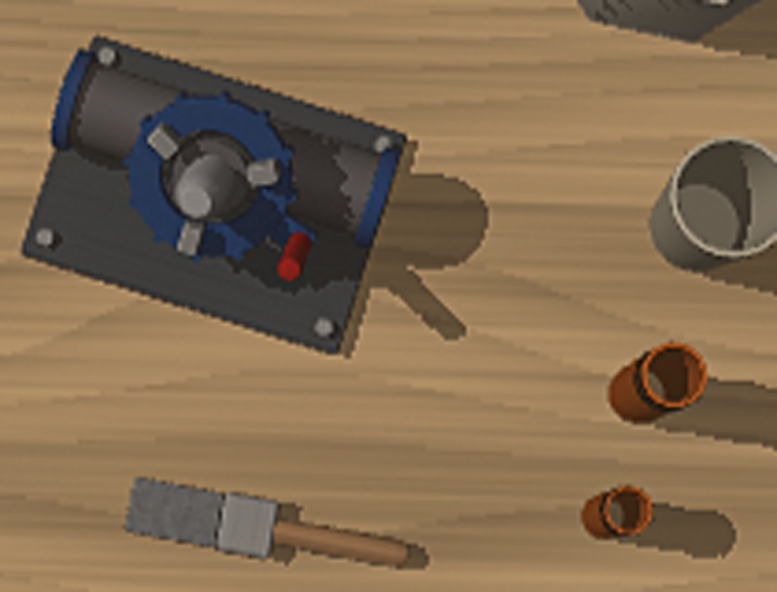

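View pics/c2.png

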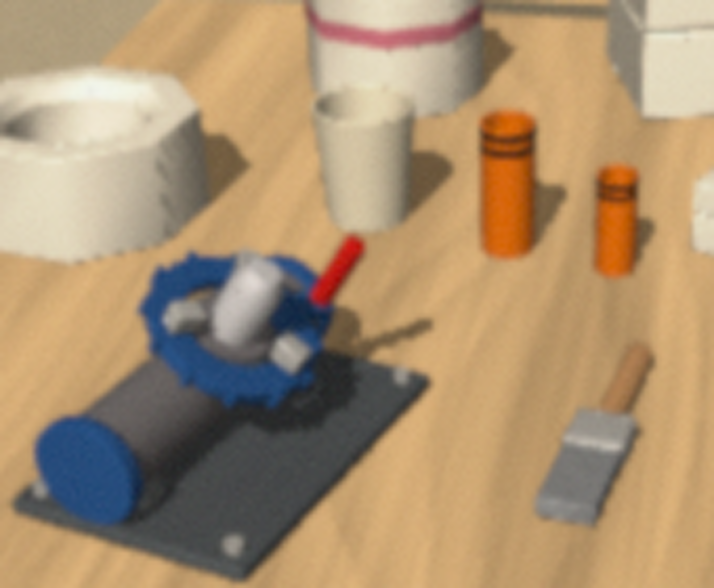

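The larger tube measures about 44 mm across and 110 mm high at (502,-300), so it is the one meant. The smaller one at (387,228) is about 30 x 80 mm, so it's the decoy. In the side crop the tall tube at (508,185) stands with its bands at the top. Next I'll get a coarse manifold pose.

Run:
```python
from h import *
C=cam('top'); cv=lambda x,y:(220+(x+.5)/3.7-.5,90+(y+.5)/3.7-.5)
b=np.array([onz(C,cv(*q),14) for q in((107,55),(382,143),(45,237),(323,327))]);print(b.round(1),b.mean(0))
v=(b[0]-b[1])+(b[2]-b[3]);print('yaw of y',np.arctan2(v[1],v[0])-np.pi/2); w=(b[0]-b[2])+(b[1]-b[3]);print('yaw x',np.arctan2(w[1],w[0]), np.linalg.norm(v)/2,np.linalg.norm(w)/2)
f=np.load('pics/top0.npz');p,d=f['p'],f['d']
# tip region depth
P=pts(C,d,np.ones_like(d,bool)); 
s=P[(abs(P[:,0]-620)<90)&(abs(P[:,1])<90)&(P[:,2]>125)&(P[:,2]<160)];print(len(s),s.mean(0),s.max(0),s.min(0))
Cs=cam('side');f=np.load('pics/side0.npz')
P=pts(Cs,f['d'],np.ones_like(d,bool))
s=P[(abs(P[:,0]-620)<90)&(abs(P[:,1]-10)<50)&(P[:,2]>125)&(P[:,2]<160)];print(len(s),s.mean(0),s.max(0),s.min(0))
# tube top rim
f=np.load('pics/top0.npz');P=pts(C,f['d'],np.ones_like(d,bool))
s=P[(abs(P[:,0]-500)<40)&(abs(P[:,1]+300)<40)&(P[:,2]>100)];print('rim',len(s),s.min(0),s.max(0),(s.min(0)+s.max(0))/2)
for nm,z in (('beaker',100),('jar',95)):pass
```

```text
[[ 737.1   87.4   14. ]
 [ 677.8 -113.4   14. ]
 [ 601.8  127.3   14. ]
 [ 542.3  -73.9   14. ]] [639.78123706   6.82669341  14.        ]
yaw of y -0.28744590283778115
yaw x -0.28509283121704837 209.59487216060106 141.11490538861952
312 [619.82096185   2.58046493 133.6610859 ] [679.07630855  49.8519039  149.42761326] [554.82842331 -52.61084105 125.05199898]
128 [609.93920324  18.07550694 133.02374479] [678.4419817   47.32362133 144.22115117] [558.97999473 -39.97119231 125.01097834]
rim 111 [ 479.44477399 -323.08165578  100.44875054] [ 522.54581044 -281.16621423  115.66799051] [ 500.99529221 -302.123935    108.05837053]
```

```bash
cat >> h.py <<'E'
import json
def geo(yaw,tilt=np.radians(32)):
    mx=np.array([np.cos(yaw),np.sin(yaw),0]); z=np.array([0,0,1.])
    sz=-np.sin(tilt)*mx+np.cos(tilt)*z; sx=np.cos(tilt)*mx+np.sin(tilt)*z
    return sx,np.cross(sz,sx),sz
def toolR(yaw,tilt=np.radians(32)):
    sx,sy,sz=geo(yaw,tilt); return np.c_[sx,-sy,-sz]
def go(P,M=None):
    p,M0,s=pose(); M=M0 if M is None else M
    print('t',round(s['t'],2),'shift m',(M0.T@(np.array(P)-p)/1000).round(4),'rv',R.from_matrix(M0.T@M).as_rotvec().round(4),'F',np.round(s['ft_force'],1))
E
python3 - <<'E'
from h import *
go([471,56,186],toolR(-.286))
E
```

```text
t 0.15 shift m [ 0.4636 -0.45    0.0233] rv [-0.1733  0.5407  0.5991] F [ 0.5 -0.1  0.1]
```

Request:
{"fn": "move_arm", "kwargs": {"targets": [[[0.464,-0.45,0.023,-0.173,0.541,0.599],[0.464,-0.45,0.023,-0.173,0.541,0.599],[0.464,-0.45,0.023,-0.173,0.541,0.599],[0.464,-0.45,0.023,-0.173,0.541,0.599],[0.464,-0.45,0.023,-0.173,0.541,0.599]]], "fingers": 1}}

```text
t: 0.65
eef_pos: [292.2, -296.6, 200.1]
tcp_rot: [0.037, 0.961, -0.112, 0.251]
ft_force: [0.1, 1.8, 0.7]
width: 1.002
```

Run:
```python
from h import *
go([471,56,186],toolR(-.286)); print(pose())
```

```text
t 0.65 shift m [ 0.0755 -0.3847  0.0525] rv [-0.0135  0.045   0.0506] F [0.1 1.8 0.7]
(array([ 292.22243889, -296.56385952,  200.13177934]), array([[ 0.84874985, -0.23344781,  0.47447426],
       [-0.1966033 , -0.97226512, -0.12667946],
       [ 0.49088781,  0.01423597, -0.87110648]]), {'t': 0.65, 'q': array([-1.55937197, -0.23242703,  2.18287682,  0.55662739,  1.10904504,
        0.01080729]), 'qvel': array([-0.22616047, -1.1501009 ,  1.35166471,  1.14710658, -0.38758084,
        0.30124417]), 'effort': array([  0.87853817,  -5.57166293, -29.45758224,   0.89180538,
         0.13376804,  -0.3708986 ]), 'eef_pos': array([ 292.22243889, -296.56385952,  200.13177934]), 'tcp_rot': array([ 0.03666828,  0.96074469, -0.11190567,  0.25120151]), 'ft_force': array([0.13881369, 1.75550515, 0.72663365]), 'ft_torque': array([0.10874966, 0.21811796, 0.03378189]), 'width': 1.0019945615242862})
```

Request:
{"fn": "move_arm", "kwargs": {"targets": [[[0.075,-0.385,0.052,-0.01,0.045,0.05],[0.075,-0.385,0.052,-0.01,0.045,0.05],[0.075,-0.385,0.052,-0.01,0.045,0.05],[0.075,-0.385,0.052,-0.01,0.045,0.05],[0.075,-0.385,0.052,-0.01,0.045,0.05]]]}}

```text
t: 1.15
eef_pos: [387.3, -104.2, 191.0]
tcp_rot: [0.038, 0.953, -0.135, 0.269]
ft_force: [0.5, 0.0, -0.0]
width: 1.0
```

Run:
```python
from h import *
go([471,56,186],toolR(-.286)); print(pose()[2]['q'])
```

```text
t 1.15 shift m [ 0.0279 -0.1772  0.0231] rv [-0.0027  0.0079  0.0038] F [ 0.5  0.  -0. ]
[-0.81875042 -0.39981212  2.31970718  0.39269834  0.77596313  0.81355103]
```

Request:
{"fn": "move_arm", "kwargs": {"targets": [[[0.028,-0.177,0.023,0,0.008,0.004],[0.028,-0.177,0.023,0,0.008,0.004],[0.028,-0.177,0.023,0,0.008,0.004],[0.028,-0.177,0.023,0,0.008,0.004],[0.028,-0.177,0.023,0,0.008,0.004]]]}}

```text
t: 1.65
eef_pos: [460.4, 35.3, 185.4]
tcp_rot: [0.038, 0.952, -0.137, 0.27]
ft_force: [0.9, -1.5, 0.2]
width: 0.999
```

Run:
```python
from h import *
p,M,s=pose(); go([471,56,186],toolR(-.286)); print(s['q'],abs(s['qvel']).max())
a,d=eyes.camera('wrist');cv2.imwrite('pics/w1.png',a[:,:,::-1]);np.savez('pics/w1.npz',p=a,d=d,pos=p,M=M)
```

```text
t 1.65 shift m [ 0.004  -0.0228  0.0018] rv [-0.0024  0.0057 -0.0001] F [ 0.9 -1.5  0.2]
[-0.07715623 -0.17405063  2.20287901 -0.19616359  0.57809277  1.91416385] 2.181376713237982
```

View pics/w1.png

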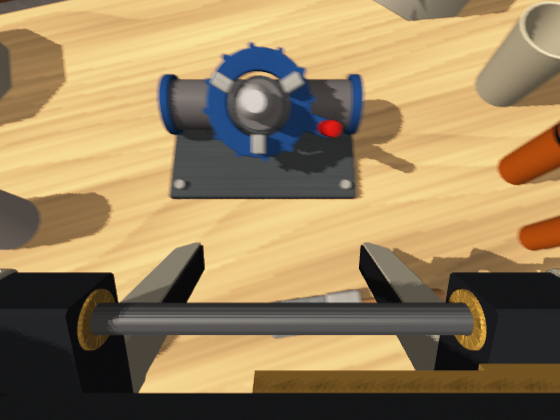

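The wrist view shows the spigot tip at (255,102), the post top at (330,129) and the ring. The arm was still moving, so I'll let it settle and look again.

Request:
{"fn": "move_arm", "kwargs": {"targets": [[[0,0,0,0,0,0],[0,0,0,0,0,0],[0,0,0,0,0,0]]]}}

```text
t: 2.0
eef_pos: [459.6, 32.4, 185.1]
tcp_rot: [0.038, 0.952, -0.138, 0.269]
ft_force: [0.3, -0.7, 0.2]
width: 1.002
```

Run:
```python
from h import *
p,M,s=pose(); go([471,56,186],toolR(-.286)); print(abs(s['qvel']).max())
C=cam('wrist')
a,d=eyes.camera('wrist');cv2.imwrite('pics/w2.png',a[:,:,::-1]);np.savez('pics/w2.npz',p=a,d=d,pos=p,M=M)
b=cv2.resize(a[20:210,140:390],None,fx=3.1,fy=3.1,interpolation=2)
cv2.imwrite('pics/w2c.png',b[:,:,::-1])
for u in((255,102),):print(onz(C,u,141))
```

```text
t 2.0 shift m [ 0.004  -0.0259  0.0015] rv [-0.0006  0.0072 -0.0022] F [ 0.3 -0.7  0.2]
0.016361744294070037
[599.99695511  14.60389446 141.        ]
```

View pics/w2c.png

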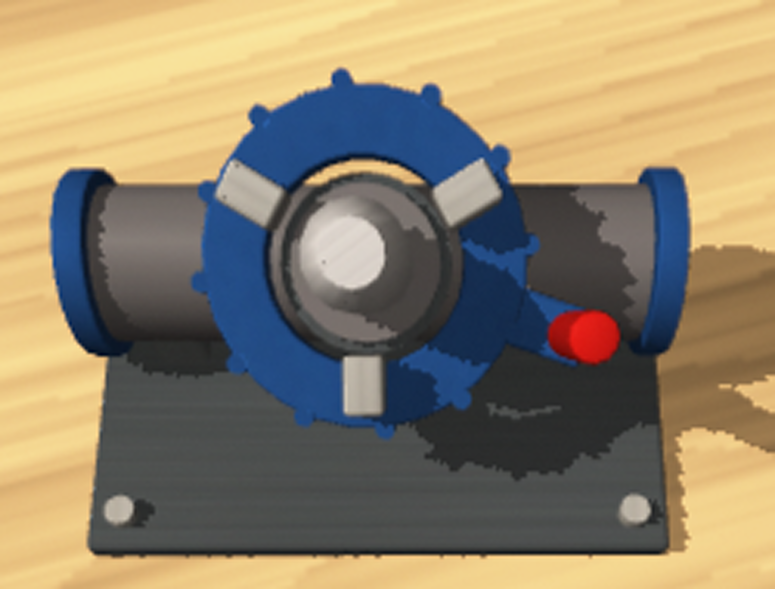

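```bash
cat > meas.py <<'E'
from h import *
def run(f):
    f=np.load(f);a,d,p,M=f['p'],f['d'],f['pos'],f['M']
    c=eyes.camera_params('wrist');T=c['T_tool_cam'];C=(c['mtx'],M@T[:3,:3],M@T[:3,3]+p)
    return a,d,C
if __name__=='__main__':
    a,d,C=run('pics/w2.npz')
    cv=lambda x,y:np.array([140+(x+.5)/3.1-.5,20+(y+.5)/3.1-.5])
    tip=cv(348,250);P=onz(C,tip,140.8);print('tip z=140.8',P.round(1))
    i=tip.round().astype(int);print('tip depth pt',np.median(pts(C,d[...],np.pad(np.ones((7,7),bool),((i[1]-3,420-i[1]-4),(i[0]-3,560-i[0]-4)))),0).round(1))
    l=onz(C,cv(92,552),12);r=onz(C,cv(668,553),12);print('front edge',l.round(1),r.round(1),np.linalg.norm(l-r),'yaw',np.arctan2(*(l-r)[:2][::-1])-np.pi/2)
    bl=onz(C,cv(119,510),14);br=onz(C,cv(634,509),14);print(np.arctan2(*(bl-br)[:2][::-1])-np.pi/2,np.linalg.norm(bl-br))
    m=masks(a)['blue'];N,L,S,ct=cv2.connectedComponentsWithStats(m.astype(np.uint8));
    u,v=(140+300/3.1),(20+120/3.1);k=L[int(v),int(u)];print(S[k])
    k=L==k;Q=pts(C,d,cv2.erode(k.astype(np.uint8),np.ones((5,5)))>0)
    for _ in range(6):
        c=np.median(Q,0) if _==0 else Q.mean(0);n=np.linalg.svd(Q-Q.mean(0),full_matrices=False)[2][2];n*=np.sign(n[2]);Q=Q[abs((Q-Q.mean(0))@n)<3]
    print('ring normal',n,'tilt',np.degrees(np.arccos(n[2])),'yaw',np.arctan2(-n[1],-n[0]),len(Q),Q.mean(0))
    yaw=-.286;sx,sy,sz=geo(yaw)
    # jaws: tops, 22 above shoulder, symmetric
    P0=None
    s=onz(C,tip,140.8)-54*sz;print('seat from tip',s)
    po=cv(591,337); e,dd=ray(C,po)
    # post top: 58 above shoulder plane
    h=s+58*sz; X=e+dd*((h-e)@sz)/(dd@sz); r=X-h; print('post r',np.hypot(r@sx,r@sy),'bear',np.arctan2(r@sy,r@sx),'ring',np.arctan2(r@sy,r@sx)+2.0)
    for j in((486,182),(235,194),(363,362)): pass
    # ring contour onto plane 4 above shoulder
    ys,xs=np.nonzero(k);hull=cv2.convexHull(np.c_[xs,ys])[:,0].astype(float)
    h=s+4*sz;pp=[]
    for q in hull:
        e,dd=ray(C,q);X=e+dd*((h-e)@sz)/(dd@sz)-s;pp.append([X@sx,X@sy])
    print(np.array(pp).round(1).tolist())
E
python3 meas.py
```

```text
tip z=140.8 [602.6  16.8 140.8]
tip depth pt [603.4  16.5 139.9]
front edge [588.3 140.9  12. ] [521.5 -83.6  12. ] 234.2275730332383 yaw -0.28946840212821967
-0.2855929138581548 211.05386797785806
[ 202   43  126  118 5269]
ring normal [-0.51142452  0.14913992  0.84628733] tilt 32.18987408557186 yaw -0.28374804508391727 3513 [628.62090753   6.00861075  98.35590088]
seat from tip [630.07327668   8.69523797  95.00540281]
post r 74.61476191029 bear -1.9021589765374434 ring 0.09784102346255663
[[-15.4, -75.1], [-34.1, -73.7], [-58.7, -9.3], [-58.7, -4.8], [-54.3, 23.8], [-36.0, 46.9], [-34.9, 47.9], [-8.1, 57.9], [-5.0, 57.7], [23.3, 53.5], [45.8, 34.7], [46.7, 33.6], [57.5, 6.0], [57.5, 3.9], [53.0, -25.1], [34.5, -47.5], [32.7, -48.6]]
```

The seat comes out at about (630, 8.7, 95.0) with yaw -0.286 and the ring at about 0.1. The ring tilt measures 32.2°, the post radius 74.6 mm and the tip height 139.9 by depth, all matching the description. Now I'll go above the tube.

Run:
```python
from h import *
go([501,-302,200],toolR(-.286,0))
```

```text
t 2.05 shift m [0.1226 0.3085 0.0575] rv [-0.0011 -0.5517 -0.0029] F [ 0.  -1.2 -0.2]
```

Request:
{"fn": "move_arm", "kwargs": {"targets": [[[0.123,0.309,0.057,0,-0.552,-0.003],[0.123,0.309,0.057,0,-0.552,-0.003],[0.123,0.309,0.057,0,-0.552,-0.003],[0.123,0.309,0.057,0,-0.552,-0.003],[0.123,0.309,0.057,0,-0.552,-0.003]]]}}

```text
t: 2.55
eef_pos: [490.8, -207.0, 194.8]
tcp_rot: [-0.002, 0.99, -0.143, -0.002]
ft_force: [0.9, 1.0, 0.4]
width: 0.999
```

Request:
{"fn": "move_arm", "kwargs": {"targets": [[[0,0,0,0,0,0],[0,0,0,0,0,0],[0,0,0,0,0,0]]]}}

```text
t: 2.85
eef_pos: [488.4, -200.8, 195.7]
tcp_rot: [-0.001, 0.99, -0.142, -0.0]
ft_force: [0.1, 0.6, -0.0]
width: 0.997
```

Run:
```python
from h import *
go([501,-302,200],toolR(-.286,0))
```

```text
t 2.85 shift m [ 0.0404  0.0936 -0.0046] rv [-0.0022  0.0005  0.0017] F [ 0.1  0.6 -0. ]
```

Run:
```python
from h import *
p,M,s=pose();C=cam('wrist')
a,d=eyes.camera('wrist');cv2.imwrite('pics/w3.png',a[:,:,::-1]);np.savez('pics/w3.npz',p=a,d=d,pos=p,M=M)
P=pts(C,d,np.ones_like(d,bool));s=P[(abs(P[:,0]-501)<45)&(abs(P[:,1]+302)<45)&(P[:,2]>106)&(P[:,2]<116)]
print(len(s),s.min(0),s.max(0),cv2.minEnclosingCircle(s[:,:2].astype(np.float32)))
```

```text
668 [ 481.16226768 -325.83023775  106.00295987] [ 524.40963244 -281.5729265   110.91775564] ((503.152587890625, -303.8695373535156), 22.384859085083008)
```

View pics/w3.png

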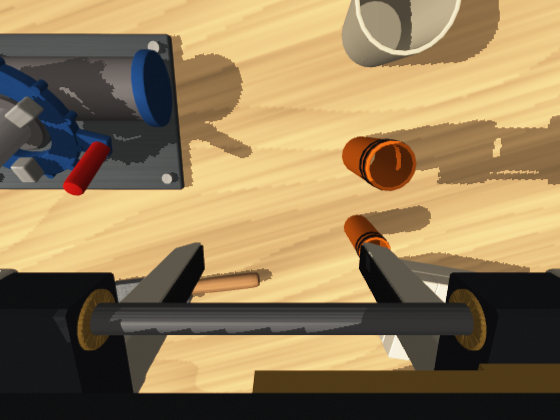

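The wrist picture shows the wanted tube at (385,163), bands up, with rim radius 22.4 mm at z 110 and centre (502.7,-303.7). The small decoy is at (367,235).

Run:
```python
from h import *
go([502.5,-303.5,170],toolR(-.286,0))
```

```text
t 2.9 shift m [0.0421 0.0954 0.0258] rv [-0.0018 -0.0001  0.0031] F [-0.1  0.3 -0.4]
```

Request:
{"fn": "move_arm", "kwargs": {"targets": [[[0.021,0.048,0.01,0,0,0.003],[0.042,0.095,0.02,0,0,0.003],[0.042,0.095,0.026,0,0,0.003],[0.042,0.095,0.026,0,0,0.003],[0.042,0.095,0.026,0,0,0.003]]]}}

```text
t: 3.4
eef_pos: [503.2, -301.9, 169.9]
tcp_rot: [-0.001, 0.99, -0.142, -0.0]
ft_force: [-0.4, -0.4, 0.2]
width: 0.998
```

Run:
```python
from h import *
go([502.5,-303.5,80],toolR(-.286,0))
```

```text
t 3.4 shift m [-0.0002  0.002   0.0899] rv [-0.0022  0.0006  0.0016] F [-0.4 -0.4  0.2]
```

Request:
{"fn": "move_arm", "kwargs": {"targets": [[[0,0.0015,0.03,-0.002,0,0.001],[0,0.0015,0.06,-0.002,0,0.001],[0,0.0015,0.09,-0.002,0,0.001],[0,0.0015,0.09,-0.002,0,0.001],[0,0.0015,0.09,-0.002,0,0.001]]]}}

```text
t: 3.9
eef_pos: [503.4, -304.0, 80.6]
tcp_rot: [0.0, 0.99, -0.142, -0.0]
ft_force: [0.7, 0.0, 0.5]
width: 0.998
```

Request:
{"fn": "move_arm", "kwargs": {"targets": [[[0,0,0,0,0,0],[0,0,0,0,0,0],[0,0,0,0,0,0],[0,0,0,0,0,0],[0,0,0,0,0,0]]], "fingers": 0.4}}

```text
t: 4.4
eef_pos: [503.2, -305.6, 79.9]
tcp_rot: [0.001, 0.99, -0.143, 0.0]
ft_force: [-0.3, -0.3, -0.3]
width: 0.619
```

Run:
```python
from h import *
go([502.5,-303.5,80],toolR(-.286,0))
```

```text
t 4.4 shift m [-0.0013 -0.0018 -0.0001] rv [ 0.001  -0.0005 -0.0009] F [-0.3 -0.3 -0.3]
```

Request:
{"fn": "move_arm", "kwargs": {"targets": [[[0,0,0,0,0,0],[0,0,0,0,0,0],[0,0,0,0,0,0],[0,0,0,0,0,0],[0,0,0,0,0,0]]], "fingers": 0.0}}

```text
t: 4.9
eef_pos: [503.1, -305.4, 79.5]
tcp_rot: [0.0, 0.99, -0.143, -0.0]
ft_force: [-0.2, -0.4, 0.2]
width: 0.464
```

Run:
```python
from h import *
s,sz=np.array([630.1,8.7,95.]),geo(-.286)[2]
M=toolR(-.286)
print(pose()[0])
# foot at +110 above seat along axis: tcp 80 above foot
P=s+sz*(75+80); go(P,M); print(P)
```

```text
[ 503.10794877 -305.37418647   79.51719098]
t 4.9 shift m [-0.0492 -0.337  -0.1472] rv [ 9.000e-04  5.587e-01 -4.000e-04] F [-0.2 -0.4  0.2]
[551.29893746  31.87237884 226.4474549 ]
```

Request:
{"fn": "move_arm", "kwargs": {"targets": [[[0,0,-0.03,0,0,0],[0,0,-0.07,0,0,0],[0,0,-0.11,0,0,0],[0,0,-0.15,0,0,0],[0,0,-0.15,0,0,0]]]}}

```text
t: 5.4
eef_pos: [505.6, -307.4, 235.9]
tcp_rot: [0.004, 0.99, -0.143, 0.005]
ft_force: [-0.3, -0.6, -0.6]
width: 0.466
```

Run:
```python
from h import *
s,sz=np.array([630.5,8.6,95.3]),geo(-.286)[2]
M=toolR(-.286)
P=s+sz*(75+80); go(P,M); print(P)
```

```text
t 5.4 shift m [-0.0517 -0.3384  0.0067] rv [0.0057 0.5484 0.001 ] F [-0.3 -0.6 -0.6]
[551.69893746  31.77237884 226.7474549 ]
```

Request:
{"fn": "move_arm", "kwargs": {"targets": [[[-0.02,-0.04,0.0,0.005,0.14,0],[-0.04,-0.08,0.0,0.005,0.28,0],[-0.05,-0.12,0.0,0.005,0.42,0],[-0.05,-0.16,0.003,0.005,0.548,0],[-0.05,-0.2,0.0,0.005,0.548,0]]]}}

```text
t: 5.9
eef_pos: [502.7, -93.9, 220.3]
tcp_rot: [0.034, 0.954, -0.139, 0.262]
ft_force: [0.3, -0.7, -3.3]
width: 0.467
```

Run:
```python
from h import *
s,sz=np.array([630.5,8.6,95.3]),geo(-.286)[2]
M=toolR(-.286)
P=s+sz*(75+80); go(P,M); print(P)
```

```text
t 5.9 shift m [ 0.0126 -0.1345  0.0012] rv [-0.0064  0.0232 -0.0051] F [ 0.3 -0.7 -3.3]
[551.69893746  31.77237884 226.7474549 ]
```

Request:
{"fn": "move_arm", "kwargs": {"targets": [[[0.012,-0.04,0.0,0,0.02,0],[0.012,-0.08,0.0,0,0.02,0],[0.012,-0.12,0.0,0,0.02,0],[0.012,-0.134,0.0,0,0.02,0],[0.012,-0.134,0.0,0,0.02,0]]]}}

```text
t: 6.4
eef_pos: [558.6, 28.9, 234.5]
tcp_rot: [0.037, 0.951, -0.135, 0.276]
ft_force: [-0.5, -0.5, -1.4]
width: 0.472
```

Request:
{"fn": "move_arm", "kwargs": {"targets": [[[0,0,0,0,0,0],[0,0,0,0,0,0],[0,0,0,0,0,0]]]}}

```text
t: 6.7
eef_pos: [558.9, 25.1, 235.9]
tcp_rot: [0.038, 0.95, -0.138, 0.277]
ft_force: [0.1, 0.1, -1.5]
width: 0.466
```

Run:
```python
from h import *
s,sz=np.array([630.5,8.6,95.3]),geo(-.286)[2]
M=toolR(-.286)
P=s+sz*(75+80); go(P,M); print(P)
for n in('side','top','wrist'):
    a,d=eyes.camera(n);np.savez(f'pics/{n}4.npz',p=a,d=d)
    c={'side':a[120:270,150:330],'top':a[80:220,210:380],'wrist':a}[n]
    if n!='wrist': c=cv2.resize(c,None,fx=4,fy=4,interpolation=2)
    cv2.imwrite(f'pics/{n}4.png',c[:,:,::-1])
```

```text
t 6.7 shift m [-0.0123 -0.0043  0.003 ] rv [-0.0025 -0.0089 -0.0031] F [ 0.1  0.1 -1.5]
[551.69893746  31.77237884 226.7474549 ]
```

View pics/side4.png

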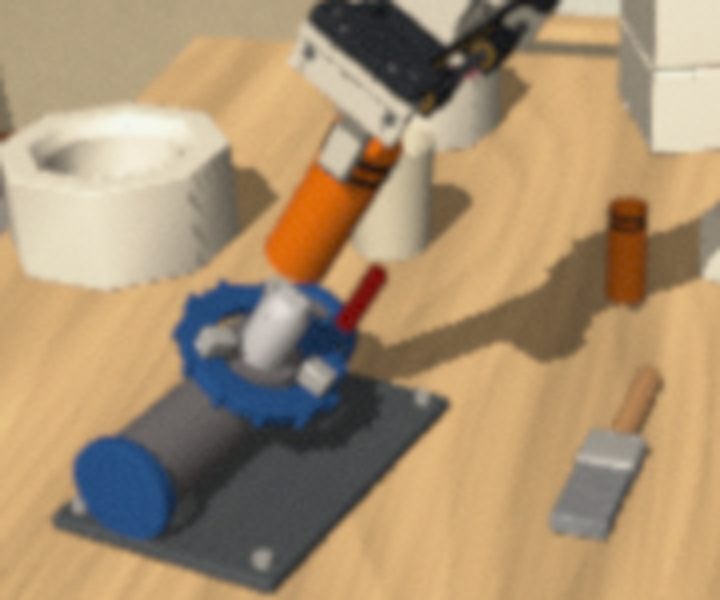

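View pics/wrist4.png

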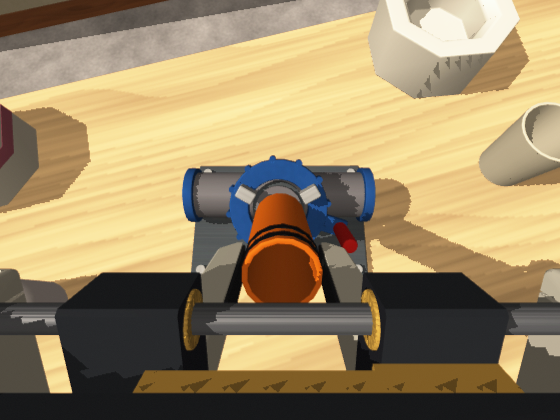

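The side crop shows the tube, bands up, held coaxial above the spigot with its foot at (295,262). The wrist view agrees. I'll correct the 12 mm x offset and then descend.

Request:
{"fn": "move_arm", "kwargs": {"targets": [[[-0.012,-0.004,0.003,-0.002,-0.009,-0.003],[-0.012,-0.004,0.003,-0.002,-0.009,-0.003],[-0.012,-0.004,0.003,-0.002,-0.009,-0.003],[-0.012,-0.004,0.003,-0.002,-0.009,-0.003]]]}}

```text
t: 7.25
eef_pos: [552.4, 32.8, 227.3]
tcp_rot: [0.039, 0.952, -0.136, 0.273]
ft_force: [-0.1, 0.3, -0.4]
width: 0.464
```

Run:
```python
from h import *
s,sz=np.array([630.5,8.6,95.3]),geo(-.286)[2]
M=toolR(-.286)
P=s+sz*(75+80); go(P,M)
C=cam('side');a,d=eyes.camera('side');m=masks(a)['orange'];N,L,S,c=cv2.connectedComponentsWithStats(m.astype(np.uint8))
# predicted foot silhouette check: project tube axis points
f=s+sz*75
p,M0,_=pose(); ax=-M0[:,2]; print('foot est',p-80*ax-.9*M0[:,0])
print(proj(C,[f,f+110*sz,s+54*sz]).round(1),[ (S[i],c[i].round(1)) for i in range(1,N) if S[i,4]>60])
a2=a.copy()
c=cv2.resize(a[120:270,150:330],None,fx=4,fy=4,interpolation=2)
for P in (f+22*geo(-.286)[0],f-22*geo(-.286)[0],f+22*geo(-.286)[1],f-22*geo(-.286)[1],s+54*sz,s):
    q=(proj(C,P)[0]-[150,120]+.5)*4-.5; cv2.circle(c,tuple(int(v) for v in q.round()),3,(0,255,0),1)
cv2.imwrite('pics/s5.png',c[:,:,::-1])
```

```text
t 7.25 shift m [-0.0006  0.0012  0.0003] rv [-0.0019 -0.0007  0.0018] F [-0.1  0.3 -0.4]
foot est [592.49337235  21.12982709 159.11979172]
[[226.2 187.8]
 [244.5 157.3]
 [223.  193.1]] [(array([219, 167,  26,  28, 233], dtype=int32), array([231.4, 180.7])), (array([302, 170,   9,  25, 153], dtype=int32), array([306.5, 182.8]))]
```

View pics/s5.png

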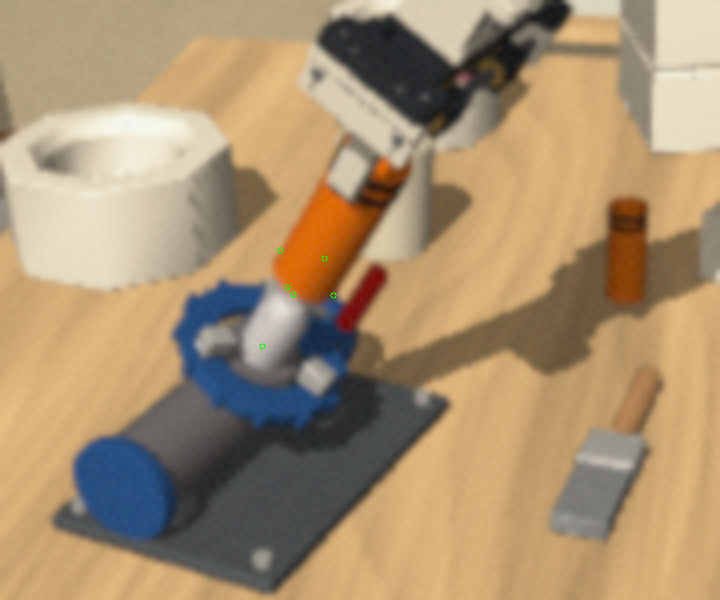

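The tube foot lines up with the spigot axis within the side view's accuracy. I'll descend along the tool z and watch the force.

Request:
{"fn": "move_arm", "kwargs": {"targets": [[[0,0.001,0.008,-0.002,0,0],[0,0.001,0.016,-0.002,0,0],[0,0.001,0.024,-0.002,0,0],[0,0.001,0.03,-0.002,0,0],[0,0.001,0.035,-0.002,0,0]]]}}

```text
t: 7.8
eef_pos: [569.9, 26.3, 196.5]
tcp_rot: [0.04, 0.952, -0.136, 0.272]
ft_force: [-0.1, 0.3, -1.4]
width: 0.465
```

Run:
```python
from h import *
s,sz=np.array([630.5,8.6,95.3]),geo(-.286)[2]
M=toolR(-.286)
P=s+sz*(80); go(P,M); print(pose()[1].T@pose()[2]['ft_force'])
a,d=eyes.camera('side')
c=cv2.resize(a[120:270,150:330],None,fx=4,fy=4,interpolation=2);cv2.imwrite('pics/s6.png',c[:,:,::-1])
```

```text
t 7.8 shift m [-0.0001 -0.0001  0.0393] rv [0.0007 0.0007 0.0013] F [-0.1  0.3 -1.4]
[-0.87973376 -0.27765318  1.10252474]
```

View pics/s6.png

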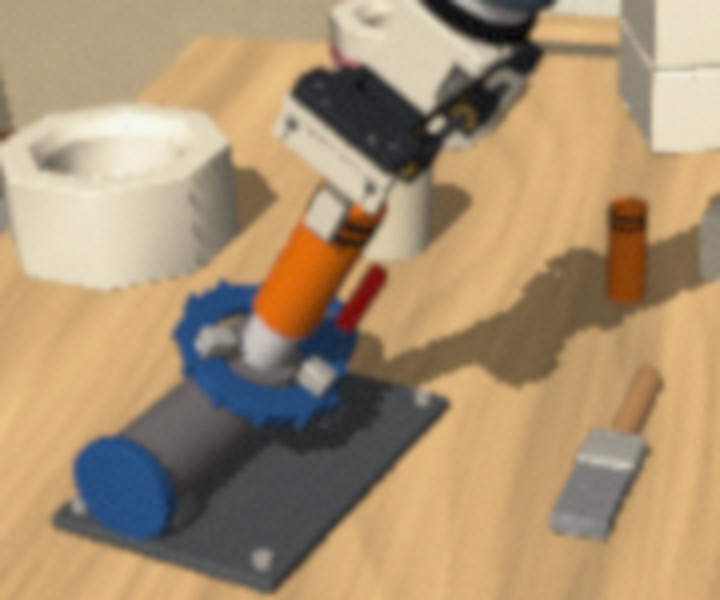

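The tube now swallows the spigot tip (tube foot at (283,325)) with no side force. I'll carry on.

Request:
{"fn": "move_arm", "kwargs": {"targets": [[[0,0,0.008,0,0,0],[0,0,0.015,0,0,0],[0,0,0.021,0,0,0],[0,0,0.027,0,0,0],[0,0,0.03,0,0,0]]]}}

```text
t: 8.35
eef_pos: [585.2, 21.9, 171.4]
tcp_rot: [0.04, 0.952, -0.136, 0.273]
ft_force: [-0.2, -0.7, -1.6]
width: 0.469
```

Request:
{"fn": "move_arm", "kwargs": {"targets": [[[0,0,0.001,0,0,0],[0,0,0.003,0,0,0],[0,0,0.004,0,0,0],[0,0,0.005,0,0,0],[0,0,0.005,0,0,0]]]}}

```text
t: 8.85
eef_pos: [587.7, 21.2, 167.9]
tcp_rot: [0.04, 0.951, -0.136, 0.273]
ft_force: [0.4, -0.3, -1.7]
width: 0.463
```

Run:
```python
from h import *
s,sz=np.array([630.5,8.6,95.3]),geo(-.286)[2]
M=toolR(-.286)
P=s+sz*(80); go(P,M); print(pose()[1].T@pose()[2]['ft_force'])
```

```text
t 8.85 shift m [-0.0006  0.      0.0053] rv [ 0.0003 -0.0006  0.0015] F [ 0.4 -0.3 -1.7]
[-0.54838819  0.15941731  1.66049239]
```

Request:
{"fn": "move_arm", "kwargs": {"targets": [[[0,0,0.001,0,0,0],[0,0,0.002,0,0,0],[0,0,0.003,0,0,0],[0,0,0.004,0,0,0],[0,0,0.004,0,0,0]]]}}

```text
t: 9.35
eef_pos: [589.6, 20.6, 164.3]
tcp_rot: [0.04, 0.952, -0.136, 0.273]
ft_force: [-0.0, 0.8, -2.4]
width: 0.469
```

Request:
{"fn": "move_arm", "kwargs": {"targets": [[[0,0,0.0005,0,0,0],[0,0,0.001,0,0,0],[0,0,0.0015,0,0,0],[0,0,0.002,0,0,0],[0,0,0.002,0,0,0]]]}}

```text
t: 9.85
eef_pos: [590.7, 20.4, 163.3]
tcp_rot: [0.04, 0.951, -0.136, 0.273]
ft_force: [-3.9, 1.6, 2.3]
width: 0.464
```

Run:
```python
from h import *
s,sz=np.array([630.5,8.6,95.3]),geo(-.286)[2]
M=toolR(-.286)
P=s+sz*(80); go(P,M); print(pose()[1].T@pose()[2]['ft_force'])
```

```text
t 9.85 shift m [-0.0008  0.0001 -0.0004] rv [ 0.0002 -0.001   0.0015] F [-3.9  1.6  2.3]
[-2.33464408 -0.38396803 -4.19999136]
```

Request:
{"fn": "move_arm", "kwargs": {"targets": [[[0,0,0.0007,0,0,0],[0,0,0.0015,0,0,0],[0,0,0.0015,0,0,0],[0,0,0.0015,0,0,0],[0,0,0.0015,0,0,0]]]}}

```text
t: 10.35
eef_pos: [591.4, 20.8, 163.2]
tcp_rot: [0.039, 0.951, -0.136, 0.274]
ft_force: [-12.5, 4.6, 14.2]
width: 0.465
```

Run:
```python
from h import *
s,sz=np.array([630.5,8.6,95.3]),geo(-.286)[2]
M=toolR(-.286)
P=s+sz*(80); go(P,M); print(pose()[1].T@pose()[2]['ft_force'])
for n in ('side','wrist'):
    a,d=eyes.camera(n)
    c=a if n=='wrist' else cv2.resize(a[120:270,150:330],None,fx=4,fy=4,interpolation=2);cv2.imwrite(f'pics/{n}7.png',c[:,:,::-1])
```

```text
t 10.35 shift m [-0.0013  0.0006 -0.0007] rv [-0.0005 -0.0024  0.0017] F [-12.5   4.6  14.2]
[ -3.69758087  -0.9107515  -19.08347565]
```

View pics/side7.png

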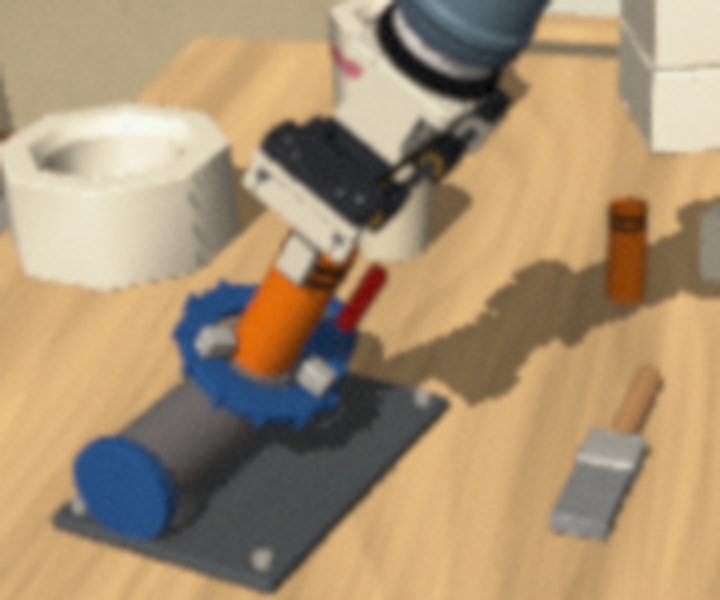

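View pics/wrist7.png

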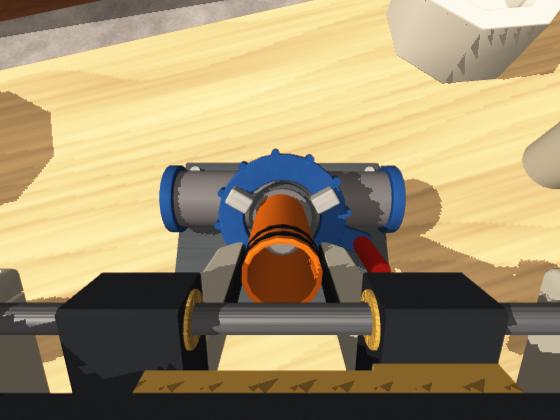

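The tube stops on the shoulder at the expected depth: 19 N axial, and the foot meets the shoulder between the open jaws at (262,370). Releasing now.

Request:
{"fn": "move_arm", "kwargs": {"targets": [[[0,0,-0.0015,0,0,0],[0,0,-0.0015,0,0,0],[0,0,-0.0015,0,0,0],[0,0,-0.0015,0,0,0],[0,0,-0.0015,0,0,0]]], "fingers": 1}}

```text
t: 10.95
eef_pos: [590.7, 20.2, 162.5]
tcp_rot: [0.04, 0.952, -0.136, 0.273]
ft_force: [0.6, 0.5, -0.0]
width: 0.847
```

Request:
{"fn": "move_arm", "kwargs": {"targets": [[[0,0,0,0,0,0],[0,0,0,0,0,0],[0,0,0,0,0,0]]]}}

```text
t: 11.25
eef_pos: [590.7, 20.3, 162.7]
tcp_rot: [0.04, 0.951, -0.136, 0.273]
ft_force: [-0.3, 0.7, -0.9]
width: 0.996
```

Request:
{"fn": "move_arm", "kwargs": {"targets": [[[0,0,-0.02,0,0,0],[0,0,-0.04,0,0,0],[0,0,-0.07,0,0,0],[0,0,-0.1,0,0,0],[0,0,-0.1,0,0,0]]]}}

```text
t: 11.75
eef_pos: [540.7, 35.8, 251.9]
tcp_rot: [0.039, 0.951, -0.136, 0.276]
ft_force: [0.2, -1.5, -0.4]
width: 1.0
```

Run:
```python
from h import *
p,M,s=pose();C=cam('wrist')
for n in ('side','wrist'):
    a,d=eyes.camera(n);np.savez(f'pics/{n}8.npz',p=a,d=d,pos=p,M=M)
    c=a if n=='wrist' else cv2.resize(a[120:270,150:330],None,fx=4,fy=4,interpolation=2);cv2.imwrite(f'pics/{n}8.png',c[:,:,::-1])
print(s['ft_force'],s['q'],s['width'])
```

```text
[ 0.21303027 -1.53641856 -0.43281115] [-0.05403023 -0.08834229  1.96173842 -0.18510522  0.72279348  1.90585632] 1.0000083921016274
```

View pics/side8.png

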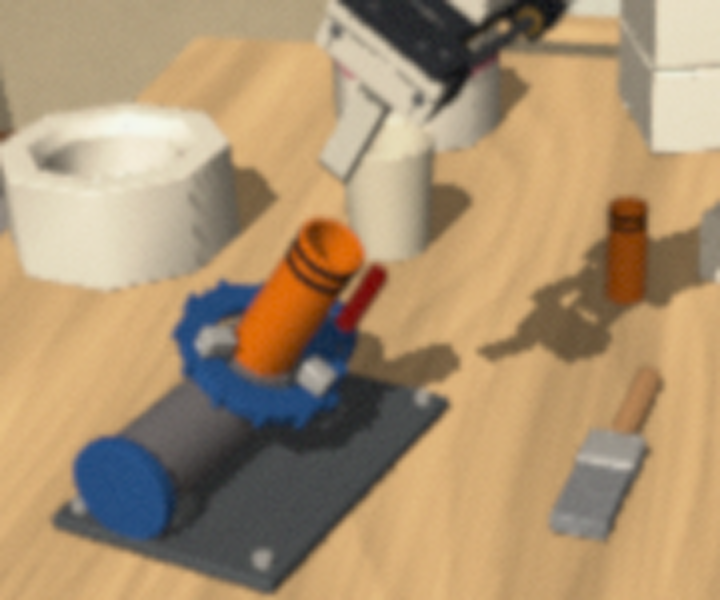

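View pics/wrist8.png

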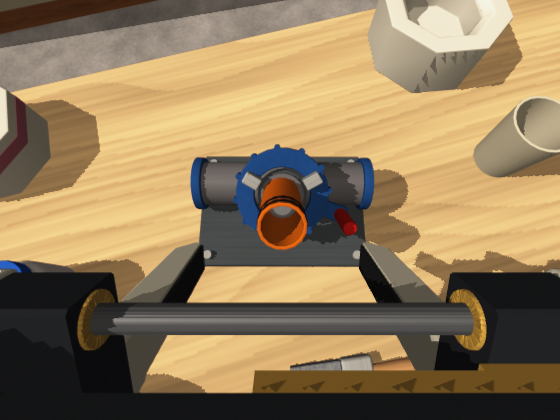

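The tube stands home and released, with its top at (325,245) in the side crop. The post top is at (347,225) in the wrist image. I'll measure the post again and compute the gripping pose for the ring.

```bash
cat >> h.py <<'E'
YAW=-.286; SEAT=np.array([630.1,8.7,95.])
def postpose(th,h=38,rr=75):
    sx,sy,sz=geo(YAW);b=-2+th
    r=np.cos(b)*sx+np.sin(b)*sy;t=-np.sin(b)*sx+np.cos(b)*sy
    return SEAT+rr*r+h*sz,np.c_[-r,t,-sz]
E
python3 - <<'E'
from h import *
from meas import run
a,d,C=run('pics/wrist8.npz');sx,sy,sz=geo(YAW)
m=masks(a)['red'];ys,xs=np.nonzero(m);print(xs.min(),xs.max(),ys.min(),ys.max())
# top-end disc center approx
for u in((350,228),):
    e,dd=ray(C,u);h=SEAT+58*sz;X=e+dd*((h-e)@sz)/(dd@sz)-h;print(np.hypot(X@sx,X@sy),np.arctan2(X@sy,X@sx)+2)
P=pts(C,d,m)-SEAT;print(np.c_[P@sx,P@sy,P@sz].min(0),np.c_[P@sx,P@sy,P@sz].max(0))
# tube rim
q=pts(C,d,np.ones_like(d,bool))-SEAT;q=np.c_[q@sx,q@sy,q@sz];q=q[(abs(q[:,0])<35)&(abs(q[:,1])<35)&(q[:,2]>102)&(q[:,2]<125)];print('rim',len(q),np.percentile(q,1,0),np.percentile(q,99,0),cv2.minEnclosingCircle(q[:,:2].astype(np.float32)))
go(*postpose(.1,150))
E
```

```text
335 356 209 234
75.18240602271443 0.12517102652305745
[ -65.93187797 -106.09918766  -53.77733929] [-14.20712724 -63.55881756  60.33242614]
rim 871 [-23.3124214  -21.20232    102.39066763] [ 19.18256894  20.93653308 113.17267202] ((-2.2751569747924805, -0.2189912050962448), 22.277027130126953)
t 11.85 shift m [-0.0259  0.0712  0.0296] rv [ 1.2000e-03 -2.0000e-03 -1.2401e+00] F [-0.5  0.3 -0.2]
```

Request:
{"fn": "move_arm", "kwargs": {"targets": [[[-0.01,0.02,0.0,0,0,-0.14],[-0.02,0.04,0.0,0,0,-0.28],[-0.026,0.06,0.01,0,0,-0.42],[-0.026,0.071,0.02,0,0,-0.56],[-0.026,0.071,0.03,0,0,-0.7]]]}}

```text
t: 12.35
eef_pos: [513.0, -32.7, 206.1]
tcp_rot: [0.131, 0.941, 0.2, 0.241]
ft_force: [-0.1, 0.6, 0.3]
width: 1.0
```

Run:
```python
from h import *
go(*postpose(.1,150))
```

```text
t 12.35 shift m [ 0.0028  0.0001 -0.0025] rv [-0.0009  0.003  -0.5361] F [-0.1  0.6  0.3]
```

Request:
{"fn": "move_arm", "kwargs": {"targets": [[[0,0,0,0,0,-0.14],[0.001,0,0,0,0,-0.28],[0.001,0,0,0,0,-0.42],[0.001,0,0,0,0,-0.53],[0.001,0,0,0,0,-0.53]]], "fingers": 0.55}}

```text
t: 12.85
eef_pos: [514.2, -30.9, 206.9]
tcp_rot: [0.189, 0.856, 0.438, 0.199]
ft_force: [0.5, 1.2, -0.4]
width: 0.62
```

Request:
{"fn": "move_arm", "kwargs": {"targets": [[[0,0,0,0,0,0],[0,0,0,0,0,0],[0,0,0,0,0,0]]]}}

```text
t: 13.15
eef_pos: [514.7, -30.7, 208.5]
tcp_rot: [0.19, 0.856, 0.437, 0.2]
ft_force: [0.7, -0.0, 0.7]
width: 0.551
```

Run:
```python
from h import *
go(*postpose(.1,150)); go(*postpose(.11,38))
p,M,s=pose();C=cam('wrist');sx,sy,sz=geo(YAW)
a,d=eyes.camera('wrist');cv2.imwrite('pics/w9.png',a[:,:,::-1]);print(s['q'],s['width'])
a,d=eyes.camera('side');c=cv2.resize(a[120:270,150:330],None,fx=4,fy=4,interpolation=2);cv2.imwrite(f'pics/s9.png',c[:,:,::-1])
```

```text
t 13.15 shift m [-0.0005  0.0002 -0.001 ] rv [ 0.0001  0.0004 -0.0116] F [ 0.7 -0.   0.7]
t 13.15 shift m [-0.0005  0.001   0.111 ] rv [ 0.0001  0.0004 -0.0216] F [ 0.7 -0.   0.7]
[-0.26927811 -0.11583877  2.0962226  -0.01634831  0.60285404  0.36842977] 0.5511074076086152
```

View pics/w9.png

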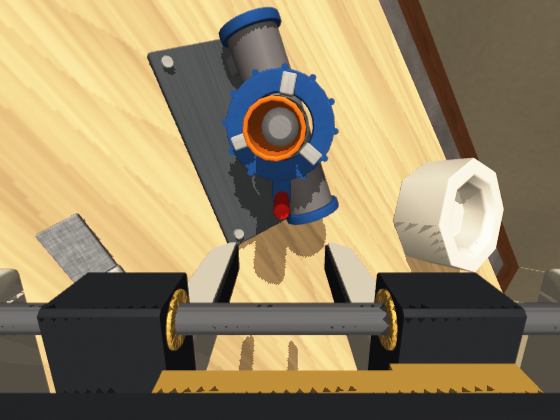

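View pics/s9.png

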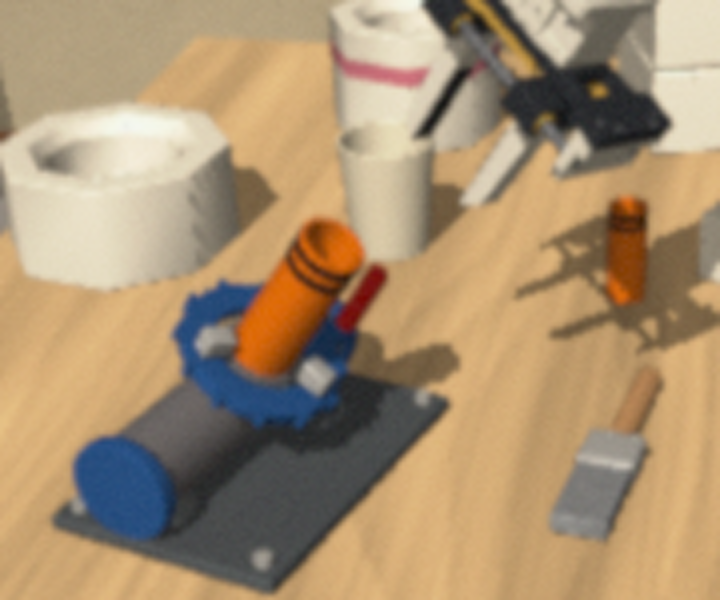

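The post top at (281,212) sits exactly on the jaw centre line, with the tube above it at (276,127). I'll descend over it.

Request:
{"fn": "move_arm", "kwargs": {"targets": [[[0,0.001,0.025,0,0,-0.01],[0,0.001,0.05,0,0,-0.02],[0,0.001,0.075,0,0,-0.02],[0,0.001,0.1,0,0,-0.02],[0,0.001,0.111,0,0,-0.02]]]}}

```text
t: 13.75
eef_pos: [571.8, -48.0, 113.3]
tcp_rot: [0.191, 0.852, 0.446, 0.197]
ft_force: [-0.3, 0.3, -0.3]
width: 0.551
```

Request:
{"fn": "move_arm", "kwargs": {"targets": [[[0,0,0,0,0,0],[0,0,0,0,0,0],[0,0,0,0,0,0],[0,0,0,0,0,0],[0,0,0,0,0,0]]], "fingers": 0}}

```text
t: 14.25
eef_pos: [571.3, -47.5, 115.7]
tcp_rot: [0.192, 0.851, 0.446, 0.198]
ft_force: [-3.6, 3.9, 0.7]
width: 0.17
```

Run:
```python
from h import *
go(*postpose(.1,38)); 
p,M,s=pose();print(s['width'],M.T@s['ft_force'])
a,d=eyes.camera('wrist');cv2.imwrite('pics/w10.png',a[:,:,::-1])
```

```text
t 14.25 shift m [-0.0007 -0.0006  0.001 ] rv [ 0.0003 -0.      0.0098] F [-3.6  3.9  0.7]
0.17044225409731376 [ 1.50071614 -4.18520814 -2.98862835]
```

View pics/w10.png

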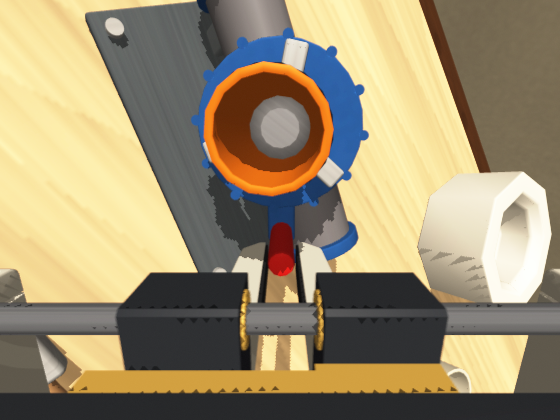

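The post is gripped (15.8 mm opening). I'll turn the ring along the 75 mm arc.

Request:
{"fn": "move_arm", "kwargs": {"targets": [[[0.0004,0.0075,0,0,0,-0.1],[0.0015,0.0149,0,0,0,-0.2],[0.0033,0.0222,0,0,0,-0.3],[0.0059,0.0292,0,0,0,-0.4],[0.0059,0.0292,0,0,0,-0.4]]]}}

```text
t: 14.8
eef_pos: [594.9, -57.7, 131.6]
tcp_rot: [0.228, 0.745, 0.608, 0.156]
ft_force: [-3.8, 4.6, 4.1]
width: 0.164
```

Run:
```python
from h import *
go(*postpose(.5,37)); 
p,M,s=pose();print(s['width'],M.T@s['ft_force'],s['q'])
```

```text
t 14.8 shift m [-0.001  -0.0015  0.002 ] rv [ 0.0006 -0.0003  0.0128] F [-3.8  4.6  4.1]
0.1637986860099826 [ 3.52232869 -1.72575537 -6.0992439 ] [-0.28207981  0.14869809  2.05200702 -0.00456708  0.38180658 -0.07601604]
```

Request:
{"fn": "move_arm", "kwargs": {"targets": [[[0.0004,0.0075,0,0,0,-0.1],[0.0015,0.0149,0,0,0,-0.2],[0.0015,0.0149,0,0,0,-0.2]]]}}

```text
t: 15.1
eef_pos: [607.3, -58.4, 139.2]
tcp_rot: [0.242, 0.68, 0.679, 0.132]
ft_force: [-4.1, 4.9, 5.1]
width: 0.158
```

Run:
```python
from h import *
go(*postpose(.7,37)); 
p,M,s=pose();print(s['width'],M.T@s['ft_force'],s['q'],p)
for t in (.1,.5,.7,.9,1.):print(postpose(t)[0])
```

```text
t 15.1 shift m [-0.0012 -0.0013  0.002 ] rv [-0.     -0.0005  0.0129] F [-4.1  4.9  5.1]
0.1575568011476354 [ 3.95769862 -0.77950956 -7.11223255] [-0.27516251  0.15830814  2.01517035 -0.01313728  0.40984832 -0.26240707] [607.34088059 -58.38295001 139.19458836]
[571.0313422  -47.90763703 114.37702495]
[593.99164607 -58.66157047 130.03720309]
[606.71610745 -59.75032196 137.85728634]
[619.60262446 -57.88369278 145.25352687]
[625.94579908 -55.86081248 148.69957268]
```

Request:
{"fn": "move_arm", "kwargs": {"targets": [[[0.0004,0.0075,0,0,0,-0.1],[0.001,0.0119,0,0,0,-0.16],[0.0017,0.0156,0,0,0,-0.21],[0.0017,0.0156,0,0,0,-0.21]]]}}

```text
t: 15.5
eef_pos: [619.9, -56.1, 146.3]
tcp_rot: [0.254, 0.606, 0.746, 0.106]
ft_force: [-7.2, 3.8, 6.0]
width: 0.163
```

Run:
```python
from h import *
go(*postpose(.9,37)); 
p,M,s=pose();print(s['width'],M.T@s['ft_force'],s['q'],p)
sx,sy,sz=geo(YAW);v=p-SEAT;print('theta by pos',np.arctan2(v@sy,v@sx)+2,np.hypot(v@sx,v@sy))
```

```text
t 15.5 shift m [-0.0014 -0.0012  0.002 ] rv [-0.0015 -0.0009  0.0216] F [-7.2  3.8  6. ]
0.162868572405174 [ 3.14035962 -2.35536091 -9.31722325] [-0.26134938  0.16969628  1.97747023 -0.03050669  0.43795812 -0.44385277] [619.908472   -56.14977416 146.32849405]
theta by pos 0.9156651661837742 73.63271716773504
```

Request:
{"fn": "move_arm", "kwargs": {"targets": [[[0,0.0022,0,0,0,-0.03],[0.0001,0.0045,0,0,0,-0.06],[0.0003,0.0067,0,0,0,-0.09],[0.0003,0.0067,0,0,0,-0.09]]]}}

```text
t: 15.9
eef_pos: [622.7, -54.9, 147.7]
tcp_rot: [0.256, 0.573, 0.773, 0.093]
ft_force: [-17.8, -1.0, 10.0]
width: 0.16
```

```bash
cat > st.py <<'E'
from h import *
p,M,s=pose();print(s['t'],s['width'],M.T@s['ft_force'],s['q'][4:],p)
sx,sy,sz=geo(YAW);v=p-SEAT;print('theta by pos',np.arctan2(v@sy,v@sx)+2,np.hypot(v@sx,v@sy))
E
python3 st.py
```

```text
15.9 0.15971934820812006 [ -0.08360739 -10.89691093 -17.29274417] [ 0.45240913 -0.51860519] [622.72575883 -54.94629281 147.66977924]
theta by pos 0.9608848356170809 73.25360263386482
```

Request:
{"fn": "move_arm", "kwargs": {"targets": [[[0,0.0015,0,0,0,-0.02],[0.0001,0.003,0,0,0,-0.04],[0.0001,0.004,0,0,0,-0.055],[0.0001,0.004,0,0,0,-0.055]]]}}

```text
t: 16.3
eef_pos: [623.8, -54.3, 148.1]
tcp_rot: [0.257, 0.552, 0.789, 0.084]
ft_force: [-26.6, -5.9, 11.7]
width: 0.159
```

```bash
python3 st.py
```

```text
16.3 0.15946263820772522 [ -2.15008321 -19.33172783 -22.33404671] [ 0.46154583 -0.56378601] [623.78554964 -54.26806939 148.07295409]
theta by pos 0.9782905203111083 72.90927849364836
```

Request:
{"fn": "move_arm", "kwargs": {"targets": [[[0,0.001,0,0,0,-0.01],[0,0.002,0,0,0,-0.02],[0,0.002,0,0,0,-0.02],[0,0.002,0,0,0,-0.02]]]}}

```text
t: 16.7
eef_pos: [624.4, -53.9, 148.3]
tcp_rot: [0.257, 0.544, 0.795, 0.081]
ft_force: [-30.1, -9.5, 13.5]
width: 0.162
```

```bash
python3 st.py
python3 - <<'E'
from h import *
a,d=eyes.camera('wrist');cv2.imwrite('pics/w11.png',a[:,:,::-1])
a,d=eyes.camera('side');c=cv2.resize(a[120:270,150:330],None,fx=4,fy=4,interpolation=2);cv2.imwrite(f'pics/s11.png',c[:,:,::-1])
E
```

```text
16.7 0.16181767047362228 [ -4.65743113 -23.04952995 -25.08350785] [ 0.46589217 -0.57874208] [624.38861391 -53.88763967 148.30002223]
theta by pos 0.9882292368843677 72.72779320275801
```

View pics/w11.png

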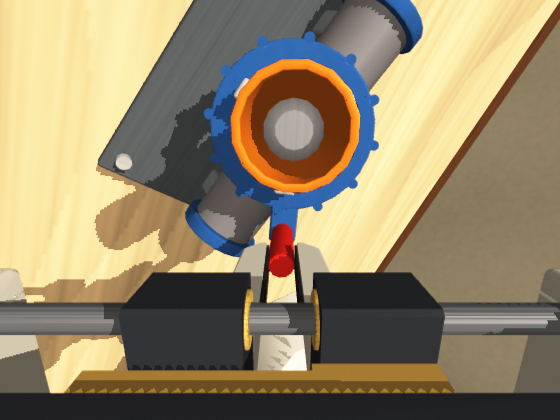

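View pics/s11.png

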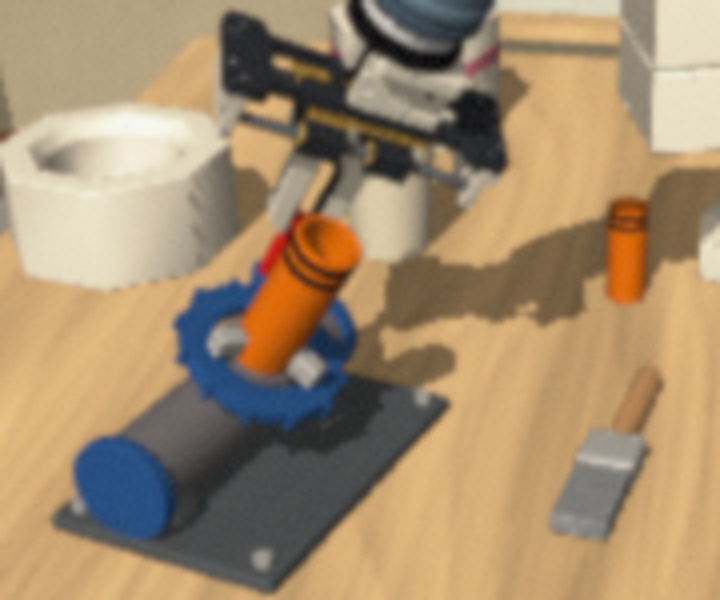

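The jaws now meet the tube in the side view, and the tangential force of 23 N exceeds the drag of about 15 N, so the ring is at its stop (about 0.99 by position). I'll release and retreat.

Request:
{"fn": "move_arm", "kwargs": {"targets": [[[0,0,0,0,0,0],[0,0,0,0,0,0],[0,0,0,0,0,0],[0,0,0,0,0,0],[0,0,0,0,0,0]]], "fingers": 0.55}}

```text
t: 17.3
eef_pos: [632.6, -53.2, 152.9]
tcp_rot: [0.263, 0.543, 0.793, 0.086]
ft_force: [0.3, 0.3, 0.9]
width: 0.526
```

```bash
python3 st.py
```

```text
17.3 0.5256940952589972 [-0.12035546  0.68882703 -0.63249028] [ 0.45502458 -0.57888832] [632.5885792  -53.18546419 152.93220832]
theta by pos 1.110092168171957 75.5065254400994
```

Request:
{"fn": "move_arm", "kwargs": {"targets": [[[0,-0.006,0,0,0,0],[0,-0.006,-0.03,0,0,0],[0,-0.006,-0.06,0,0,0],[0,-0.006,-0.1,0,0,0],[0,-0.006,-0.13,0,0,0]]]}}

```text
t: 17.8
eef_pos: [560.2, -35.8, 261.8]
tcp_rot: [0.263, 0.543, 0.793, 0.086]
ft_force: [0.1, -1.0, -0.3]
width: 0.548
```

Request:
{"fn": "move_arm", "kwargs": {"targets": [[[-0.02,0,-0.02,0,0,0],[-0.02,0,-0.02,0,0,0],[-0.02,0,-0.02,0,0,0]]]}}

```text
t: 18.1
eef_pos: [556.0, -51.4, 283.6]
tcp_rot: [0.263, 0.544, 0.793, 0.085]
ft_force: [-0.3, 0.3, -0.1]
width: 0.55
```

```bash
python3 st.py
python3 - <<'E'
from h import *
p,M,s=pose();C=cam('wrist');sx,sy,sz=geo(YAW)
a,d=eyes.camera('wrist');cv2.imwrite('pics/w12.png',a[:,:,::-1])
q=pts(C,d,np.ones_like(d,bool))-SEAT;q=np.c_[q@sx,q@sy,q@sz];q=q[(abs(q[:,0])<35)&(abs(q[:,1])<35)&(q[:,2]>104)&(q[:,2]<125)];print('rim',len(q),np.percentile(q,99,0),cv2.minEnclosingCircle(q[:,:2].astype(np.float32)))
m=masks(a)['red'];N,L,S,c=cv2.connectedComponentsWithStats(m.astype(np.uint8));k=1+np.argmax(S[1:,4]);print(S[k],c[k])
q=pts(C,d,L==k)-SEAT;q=np.c_[q@sx,q@sy,q@sz];t=q[q[:,2]>56];print(len(t),t.mean(0),np.hypot(*t.mean(0)[:2]),'ring',np.arctan2(t[:,1].mean(),t[:,0].mean())+2)
a,d=eyes.camera('side');c=cv2.resize(a[120:270,150:330],None,fx=4,fy=4,interpolation=2);cv2.imwrite(f'pics/s12.png',c[:,:,::-1])
a,d=eyes.camera('top');cv2.imwrite('pics/t12.png',a[:,:,::-1])
E
```

```text
18.1 0.5495912442232203 [ 0.35930888 -0.16229274 -0.08697337] [ 0.79261899 -0.66554149] [556.04840339 -51.3532031  283.5748316 ]
theta by pos 1.0321520466400957 95.31161380078069
rim 850 [ 19.12127902  20.42808373 111.11595328] ((-2.29732084274292, -0.4300900995731354), 22.42500877380371)
[267 166  15  20 234] [274.35897436 175.9017094 ]
138 [ 34.93616534 -65.95894405  57.19820082] 74.63992195122745 ring 0.9163009330705421
```

View pics/w12.png

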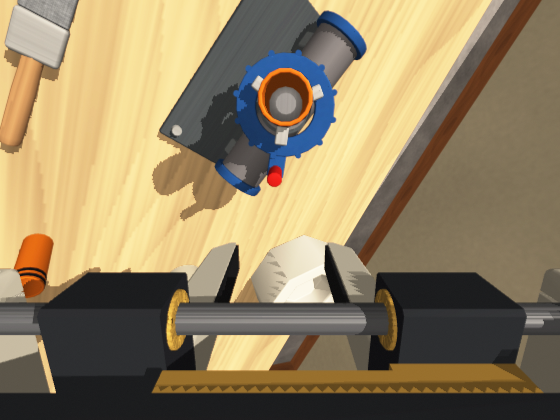

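View pics/s12.png

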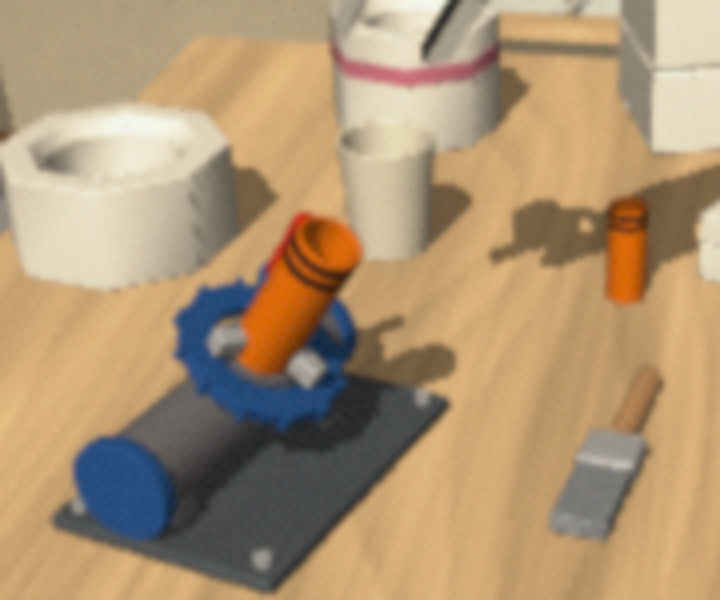

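View pics/t12.png

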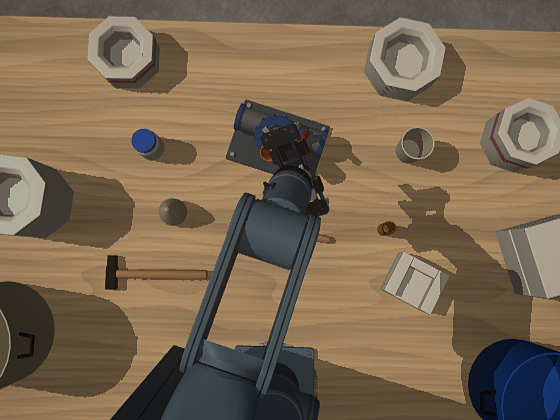

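Run:
```python
from h import *
C=cam('wrist');sx,sy,sz=geo(YAW)
a=cv2.imread('pics/w12.png')[:,:,::-1].copy()
c=cv2.resize(a[20:210,190:390],None,fx=3.1,fy=3.1,interpolation=2);cv2.imwrite('pics/w12c.png',c[:,:,::-1])
for u in((275,177),(274,179)):
    e,dd=ray(C,u);h=SEAT+58*sz;X=e+dd*((h-e)@sz)/(dd@sz)-h;print(np.hypot(X@sx,X@sy),np.arctan2(X@sy,X@sx)+2)
from meas import run
for f in('w2','wrist8'):
    b,d,C2=run(f'pics/{f}.npz');m=masks(b)['red'];q=pts(C2,d,m)-SEAT;q=np.c_[q@sx,q@sy,q@sz];t=q[(q[:,2]>55)&(q[:,2]<62)];print(f,len(t),np.hypot(*t.mean(0)[:2]),np.arctan2(t[:,1].mean(),t[:,0].mean())+2)
```

```text
70.25381436601884 0.8946255155652649
72.46142687458195 0.8860565622952203
w2 218 74.67028988166967 0.08421599319313389
wrist8 168 73.31069736062965 0.11403780850190093
```

View pics/w12c.png

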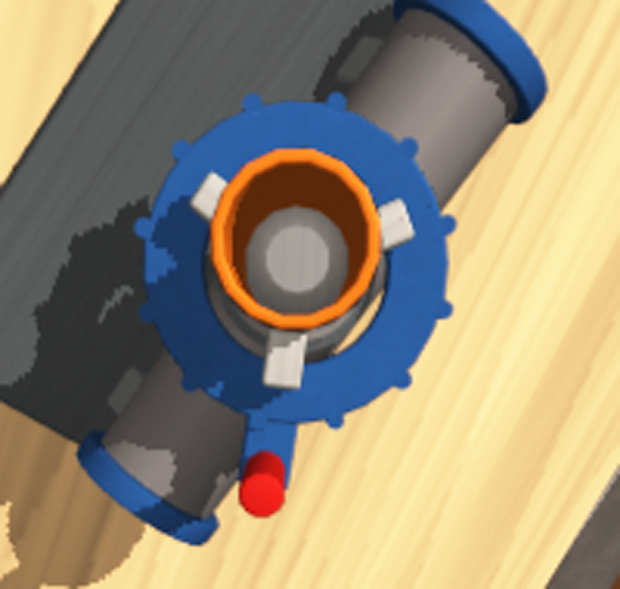

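Released cleanly. By camera, though, the post's ring angle reads only about 0.9, against about 0.99 from the arm pose under load. I'll check it with the ring's rim knobs, comparing their phase before and after.

```bash
cat > knob.py <<'E'
from h import *
import sys
def phase(a,C,name=''):
    sx,sy,sz=geo(YAW)
    m=masks(a)['blue'].astype(np.uint8)
    m=cv2.morphologyEx(m,cv2.MORPH_CLOSE,np.ones((3,3)))
    c=proj(C,SEAT+4*sz)[0]
    n=720;prof=np.zeros(n)
    # largest-radius blue along each bearing, sampled in ring plane (top 4 above shoulder)
    angs=np.arange(n)*2*np.pi/n
    best=None
    for h in (4,):
        for k,b in enumerate(angs):
            rs=np.arange(48,66,.25)
            P=SEAT+h*sz+rs[:,None]*(np.cos(b)*sx+np.sin(b)*sy)
            q=proj(C,P).astype(np.float32)
            v=cv2.remap(m.astype(np.float32),q[:,0].reshape(1,-1),q[:,1].reshape(1,-1),cv2.INTER_LINEAR)[0]
            g=np.nonzero(v>.5)[0]; prof[k]=v.sum()*.25
    return angs,prof
if __name__=='__main__':
    from meas import run
    for f in sys.argv[1:]:
        a,d,C=run(f'pics/{f}.npz')
        angs,p=phase(a,C)
        # remove centre offset (1st,2nd harmonics), take knob harmonics
        F=np.fft.rfft(p);F2=F.copy();F2[:4]=0;hp=np.fft.irfft(F2,720)
        F3=F.copy();F3[40:]=0;F3[:6]=0;hp=np.fft.irfft(F3,720)
        pk=[i for i in range(720) if hp[i]==max(hp[(np.arange(i-15,i+16))%720]) and hp[i]>.8]
        print(f,'peaks deg',[(i/2,round(hp[i],1)) for i in pk]); print('harm',[(k,round(abs(F[k])/360,2)) for k in range(9,15)], 'phase',[round(-np.angle(F[k])/k,3) for k in (10,11,12,13)])
E
python3 - <<'E'
from h import *
p,M,s=pose();a,d=eyes.camera('wrist');np.savez('pics/w13.npz',p=a,d=d,pos=p,M=M)
E
python3 knob.py w2 wrist8 w13
```

```text
w2 peaks deg [(7.0, np.float64(3.6)), (38.5, np.float64(4.4)), (71.5, np.float64(2.5)), (98.0, np.float64(3.6)), (127.0, np.float64(3.5)), (156.5, np.float64(4.9)), (188.0, np.float64(2.7)), (214.5, np.float64(4.0)), (245.0, np.float64(5.5)), (254.5, np.float64(6.1)), (275.0, np.float64(2.3)), (287.0, np.float64(1.0)), (305.0, np.float64(1.8)), (336.0, np.float64(3.2))]
harm [(9, np.float64(1.17)), (10, np.float64(0.55)), (11, np.float64(0.43)), (12, np.float64(1.86)), (13, np.float64(0.45)), (14, np.float64(0.28))] phase [np.float64(0.065), np.float64(-0.232), np.float64(0.158), np.float64(-0.072)]
wrist8 peaks deg [(7.0, np.float64(4.0)), (37.0, np.float64(2.9)), (65.5, np.float64(2.1)), (77.5, np.float64(1.8)), (96.0, np.float64(3.1)), (126.0, np.float64(4.5)), (217.0, np.float64(4.6)), (247.0, np.float64(5.6)), (257.0, np.float64(5.7)), (277.5, np.float64(2.5)), (308.0, np.float64(4.8)), (337.5, np.float64(2.4))]
harm [(9, np.float64(1.0)), (10, np.float64(0.34)), (11, np.float64(0.55)), (12, np.float64(1.75)), (13, np.float64(0.73)), (14, np.float64(0.46))] phase [np.float64(-0.024), np.float64(-0.181), np.float64(0.166), np.float64(0.053)]
w13 peaks deg [(22.5, np.float64(2.7)), (53.0, np.float64(3.4)), (83.5, np.float64(2.8)), (114.0, np.float64(4.3)), (144.5, np.float64(3.5)), (173.5, np.float64(4.0)), (203.5, np.float64(3.5)), (233.0, np.float64(3.6)), (262.5, np.float64(3.6)), (293.0, np.float64(6.3)), (302.0, np.float64(6.6)), (322.5, np.float64(1.8)), (352.0, np.float64(4.2))]
harm [(9, np.float64(0.63)), (10, np.float64(0.58)), (11, np.float64(0.43)), (12, np.float64(1.83)), (13, np.float64(0.24)), (14, np.float64(0.42))] phase [np.float64(0.187), np.float64(0.072), np.float64(-0.097), np.float64(-0.139)]
```

```bash
python3 - <<'E'
from h import *
a=cv2.imread('pics/w11.png')[:,:,::-1].copy();q=np.array([.257,.544,.795,.081]);q/=np.linalg.norm(q)
np.savez('pics/w11.npz',p=a,d=np.zeros((420,560)),pos=[624.39,-53.89,148.30],M=rot(q))
a=cv2.imread('pics/w10.png')[:,:,::-1].copy();q=np.array([.192,.851,.446,.198]);q/=np.linalg.norm(q)
np.savez('pics/w10.npz',p=a,d=np.zeros((420,560)),pos=[571.3,-47.5,115.7],M=rot(q))
from meas import run
sx,sy,sz=geo(YAW)
for f,u in (('w10',(281,266)),('w11',(281,265))):
    b,d,C=run(f'pics/{f}.npz');e,dd=ray(C,u);h=SEAT+58*sz;X=e+dd*((h-e)@sz)/(dd@sz)-h;print(f,np.hypot(X@sx,X@sy),np.arctan2(X@sy,X@sx)+2)
E
python3 knob.py w10 w11
```

```text
w10 75.98496722818409 0.10123744481149544
w11 73.76818369567725 0.985766417287552
w10 peaks deg [(6.5, np.float64(3.8)), (37.5, np.float64(4.1)), (70.5, np.float64(3.0)), (98.0, np.float64(3.2)), (128.0, np.float64(4.1)), (157.5, np.float64(4.4)), (187.5, np.float64(3.2)), (198.5, np.float64(0.9)), (216.0, np.float64(4.8)), (246.5, np.float64(5.9)), (255.5, np.float64(5.9)), (276.0, np.float64(3.5)), (286.0, np.float64(2.3)), (307.5, np.float64(3.4)), (336.0, np.float64(3.1))]
harm [(9, np.float64(0.93)), (10, np.float64(0.64)), (11, np.float64(0.61)), (12, np.float64(2.05)), (13, np.float64(0.34)), (14, np.float64(0.52))] phase [np.float64(-0.01), np.float64(-0.233), np.float64(0.16), np.float64(-0.003)]
w11 peaks deg [(27.0, np.float64(3.3)), (57.5, np.float64(4.0)), (88.0, np.float64(3.3)), (118.5, np.float64(4.5)), (148.0, np.float64(3.5)), (177.5, np.float64(4.0)), (207.5, np.float64(3.8)), (237.0, np.float64(3.9)), (266.5, np.float64(4.1)), (297.0, np.float64(6.5)), (306.0, np.float64(6.8)), (327.0, np.float64(2.2)), (356.5, np.float64(4.8))]
harm [(9, np.float64(0.65)), (10, np.float64(0.59)), (11, np.float64(0.42)), (12, np.float64(1.9)), (13, np.float64(0.27)), (14, np.float64(0.43))] phase [np.float64(0.251), np.float64(0.132), np.float64(-0.029), np.float64(-0.054)]
```

Run:
```python
from h import *
from meas import run
sx,sy,sz=geo(YAW)
for f,r in (('w2',40),('wrist8',42),('w10',45),('w11',36),('w13',36)):
    a,d,C=run(f'pics/{f}.npz');h=hsv(a);m=((h[...,1]<70)&(h[...,2]>120)).astype(np.float32)
    b=np.arange(720)*np.pi/360
    p=0
    for rr in (r-2,r,r+2):
        q=proj(C,SEAT+22*sz+rr*(np.cos(b)[:,None]*sx+np.sin(b)[:,None]*sy)).astype(np.float32)
        p=p+cv2.remap(m,q[:,:1],q[:,1:],cv2.INTER_LINEAR)[:,0]
    on=p>1.5;st=[i for i in range(720) if on[i] and not on[i-1]];out=[]
    for i in st:
        j=i
        while on[j%720]:j+=1
        if j-i>8: out.append(((i+j-1)/4,(j-i)/2))
    print(f,out)
```

```text
w2 [(62.75, 19.0), (178.5, 19.5), (298.75, 19.0)]
wrist8 [(60.75, 18.0), (301.75, 19.0)]
w10 [(61.5, 17.5), (298.75, 17.0)]
w11 []
w13 [(60.75, 21.0), (181.25, 20.0), (298.75, 21.0)]
```

Run:
```python
from h import *
from meas import run
sx,sy,sz=geo(YAW)
a,d,C=run('pics/w11.npz')
c=cv2.resize(a[20:230,180:400],None,fx=3.4,fy=2.8*3.4/2.8,interpolation=2);cv2.imwrite('pics/w11c.png',c[:700,:,::-1][:600])
for u in((285,191),(241,88)):
    e,dd=ray(C,u);h=SEAT+22*sz;X=e+dd*((h-e)@sz)/(dd@sz)-h;print(np.hypot(X@sx,X@sy),np.degrees(np.arctan2(X@sy,X@sx))%360)
```

```text
38.735999368790154 299.6975360925842
39.72190008821699 180.75300866633216
```

View pics/w11c.png

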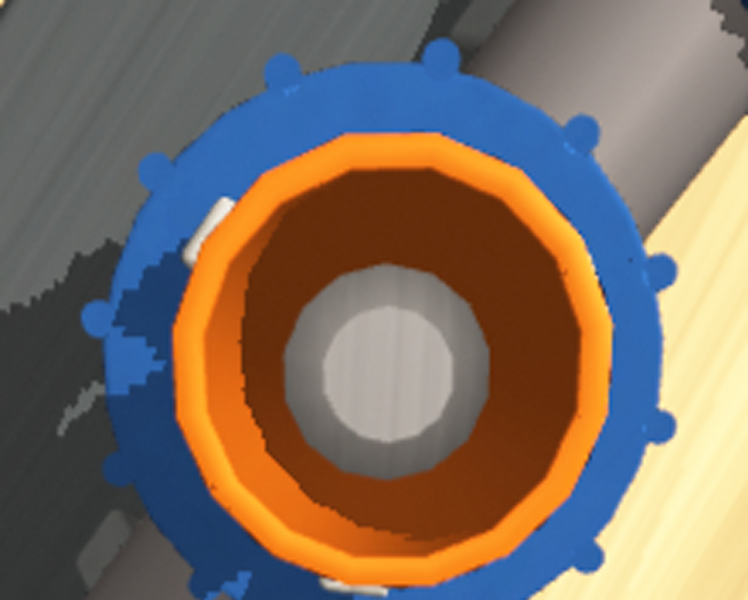

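The jaw bearings agree across views, so the ring really was at about 0.99 under load and now reads about 0.92. It crept back on release. I'll push it again with an open cage, using only the rear finger so that opening can't drag it back.

Run:
```python
from h import *
go(*postpose(.93,150)); go(*postpose(.93,40))
```

```text
t 18.3 shift m [ 0.0195 -0.0054  0.0371] rv [-0.0022 -0.0012  0.1549] F [-0.5  0.3  0.1]
t 18.3 shift m [ 0.0193 -0.0051  0.1471] rv [-0.0022 -0.0012  0.1549] F [-0.5  0.3  0.1]
```

Request:
{"fn": "move_arm", "kwargs": {"targets": [[[0.01,-0.005,0.02,0,0,0.08],[0.019,-0.005,0.037,0,0,0.155],[0.019,-0.005,0.037,0,0,0.155],[0.019,-0.005,0.037,0,0,0.155]]], "fingers": 0.42}}

```text
t: 18.7
eef_pos: [565.4, -40.9, 242.7]
tcp_rot: [0.254, 0.602, 0.75, 0.105]
ft_force: [-0.2, -0.4, -0.2]
width: 0.423
```

Run:
```python
from h import *
go(*postpose(.93,40)); print(pose()[2]['width'])
a,d=eyes.camera('wrist');cv2.imwrite('pics/w14.png',a[:,:,::-1])
```

```text
t 18.7 shift m [ 0.0007 -0.0011  0.1107] rv [-0.0014 -0.0008  0.0027] F [-0.2 -0.4 -0.2]
0.4233854912514331
```

View pics/w14.png

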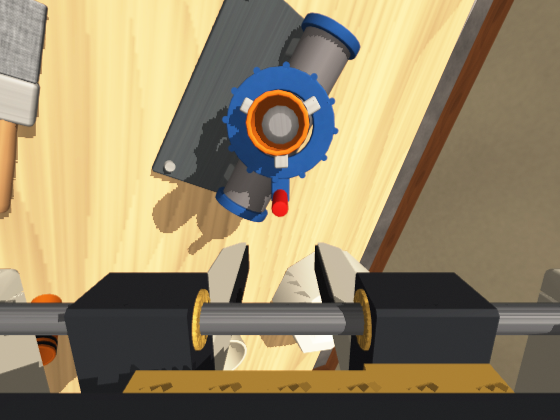

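The post at (280,210) is centred between the fingers, so the ring is at about 0.93. I'll descend and push with the rear finger.

Request:
{"fn": "move_arm", "kwargs": {"targets": [[[0.0005,-0.001,0.028,0,0,0],[0.0005,-0.001,0.056,0,0,0],[0.0005,-0.001,0.084,0,0,0],[0.0005,-0.001,0.11,0,0,0],[0.0005,-0.001,0.11,0,0,0]]]}}

```text
t: 19.25
eef_pos: [620.4, -58.1, 147.3]
tcp_rot: [0.253, 0.603, 0.749, 0.104]
ft_force: [-0.7, 0.5, -0.4]
width: 0.42
```

Request:
{"fn": "move_arm", "kwargs": {"targets": [[[0.0004,0.0075,0,0,0,-0.1],[0.0006,0.0097,0,0,0,-0.13],[0.001,0.0119,0,0,0,-0.16],[0.0013,0.0142,0,0,0,-0.19],[0.0013,0.0142,0,0,0,-0.19]]]}}

```text
t: 19.75
eef_pos: [629.9, -53.5, 155.4]
tcp_rot: [0.262, 0.529, 0.803, 0.079]
ft_force: [-7.9, -7.4, -0.4]
width: 0.421
```

```bash
python3 st.py
```

```text
19.75 0.4213946405809177 [-4.09152235 -9.75523304 -2.51685678] [ 0.4710616  -0.61381709] [629.94564898 -53.49426597 155.42947693]
theta by pos 1.0937309509729185 75.85219019736482
```

Contact, at about 10 N. I'll push on in small steps.

Request:
{"fn": "move_arm", "kwargs": {"targets": [[[0.0001,0.002,0,0,0,-0.027],[0.0001,0.004,0,0,0,-0.054],[0.0002,0.006,0,0,0,-0.08],[0.0002,0.006,0,0,0,-0.08]]]}}

```text
t: 20.15
eef_pos: [632.0, -51.4, 156.0]
tcp_rot: [0.263, 0.497, 0.824, 0.067]
ft_force: [-16.9, -11.1, 2.4]
width: 0.424
```

```bash
python3 st.py
```

```text
20.15 0.4236800404536754 [ -4.15393206 -17.85501804  -8.85212801] [ 0.48349185 -0.6780756 ] [631.99273993 -51.43309398 156.00732322]
theta by pos 1.1303630588458986 74.80291231041237
```

Request:
{"fn": "move_arm", "kwargs": {"targets": [[[0.0001,0.002,0,0,0,-0.027],[0.0001,0.004,0,0,0,-0.04],[0.0001,0.004,0,0,0,-0.04]]]}}

```text
t: 20.45
eef_pos: [633.4, -50.2, 156.4]
tcp_rot: [0.263, 0.481, 0.834, 0.06]
ft_force: [-22.3, -14.4, 3.4]
width: 0.426
```

```bash
python3 st.py
```

```text
20.45 0.42625753068622524 [ -4.40844361 -23.63852881 -11.80748594] [ 0.49145236 -0.70677116] [633.35171375 -50.21619231 156.4244382 ]
theta by pos 1.1544777481836652 74.30755403820052
```

```bash
python3 - <<'E'
from h import *
p,M,s=pose();a,d=eyes.camera('wrist');np.savez('pics/w15.npz',p=a,d=d,pos=p,M=M)
E
python3 knob.py w15
```

```text
w15 peaks deg [(27.0, np.float64(3.2)), (57.5, np.float64(4.1)), (87.5, np.float64(3.2)), (118.0, np.float64(4.3)), (147.5, np.float64(3.5)), (177.5, np.float64(4.2)), (207.0, np.float64(3.8)), (236.5, np.float64(3.9)), (266.0, np.float64(4.2)), (296.5, np.float64(6.6)), (305.5, np.float64(6.8)), (326.5, np.float64(1.9)), (356.0, np.float64(4.7))]
harm [(9, np.float64(0.68)), (10, np.float64(0.6)), (11, np.float64(0.44)), (12, np.float64(1.91)), (13, np.float64(0.24)), (14, np.float64(0.44))] phase [np.float64(0.253), np.float64(0.127), np.float64(-0.034), np.float64(-0.059)]
```

Request:
{"fn": "move_arm", "kwargs": {"targets": [[[0,-0.003,0,0,0,0],[0,-0.006,0,0,0,0],[0,-0.009,0,0,0,0],[0,-0.012,0,0,0,0],[0,-0.012,0,0,0,0]]]}}

```text
t: 21.0
eef_pos: [630.2, -54.3, 155.6]
tcp_rot: [0.268, 0.48, 0.833, 0.064]
ft_force: [-6.2, -0.4, 0.3]
width: 0.422
```

```bash
python3 st.py
python3 - <<'E'
from h import *
p,M,s=pose();a,d=eyes.camera('wrist');np.savez('pics/w16.npz',p=a,d=d,pos=p,M=M);cv2.imwrite('pics/w16.png',a[:,:,::-1])
E
python3 knob.py w16
```

```text
21.0 0.42207768018123415 [ 2.01282455 -4.81251688 -3.38446854] [ 0.46599301 -0.74124995] [630.16231613 -54.34453594 155.62486769]
theta by pos 1.0926241668479728 76.74428249996973
w16 peaks deg [(23.5, np.float64(3.6)), (54.0, np.float64(3.8)), (84.0, np.float64(3.7)), (115.0, np.float64(4.3)), (144.5, np.float64(3.4)), (174.0, np.float64(4.1)), (203.5, np.float64(3.7)), (233.5, np.float64(3.9)), (262.5, np.float64(4.0)), (293.0, np.float64(6.5)), (302.5, np.float64(6.7)), (323.0, np.float64(2.1)), (352.5, np.float64(4.5))]
harm [(9, np.float64(0.65)), (10, np.float64(0.65)), (11, np.float64(0.41)), (12, np.float64(1.9)), (13, np.float64(0.31)), (14, np.float64(0.42))] phase [np.float64(0.194), np.float64(0.07), np.float64(-0.093), np.float64(-0.121)]
```

View pics/w16.png

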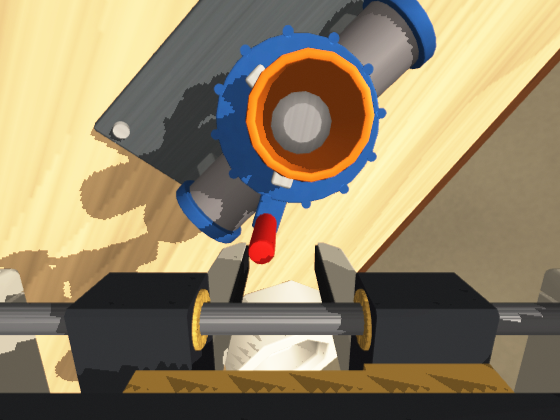

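The rear-finger-only push shows the same behaviour: the ring reaches about 0.99 at the stop, then follows the finger back to about 0.93. So this is elastic springback from the loaded jaws against the drag, and the jaws stay preloaded on the tube. I'll retreat.

Request:
{"fn": "move_arm", "kwargs": {"targets": [[[0,-0.005,0,0,0,0],[0,-0.009,0,0,0,0],[0,-0.009,0,0,0,0]]]}}

```text
t: 21.35
eef_pos: [624.6, -59.4, 152.8]
tcp_rot: [0.269, 0.48, 0.832, 0.065]
ft_force: [-0.0, 0.7, 1.2]
width: 0.423
```

```bash
python3 st.py
```

```text
21.35 0.4226204536689388 [ 0.08527064  0.77522744 -1.13293573] [ 0.45122407 -0.7697925 ] [624.64271568 -59.39983205 152.82147541]
theta by pos 0.9952704382829047 79.23206980137991
```

Request:
{"fn": "move_arm", "kwargs": {"targets": [[[0,0,-0.03,0,0,0],[0,0,-0.06,0,0,0],[0,0,-0.1,0,0,0],[0,0,-0.14,0,0,0],[-0.02,0,-0.15,0,0,0]]]}}

```text
t: 21.85
eef_pos: [555.4, -51.7, 291.5]
tcp_rot: [0.271, 0.479, 0.833, 0.066]
ft_force: [0.9, -0.1, -0.5]
width: 0.42
```

Request:
{"fn": "move_arm", "kwargs": {"targets": [[[0,0,0,0,0,0],[0,0,0,0,0,0],[0,0,0,0,0,0]]]}}

```text
t: 22.15
eef_pos: [555.3, -53.0, 285.1]
tcp_rot: [0.267, 0.481, 0.833, 0.064]
ft_force: [-0.2, -0.6, 0.4]
width: 0.421
```

```bash
python3 st.py
python3 - <<'E'
from h import *
p,M,s=pose();C=cam('wrist');sx,sy,sz=geo(YAW)
a,d=eyes.camera('wrist');np.savez('pics/w17.npz',p=a,d=d,pos=p,M=M);cv2.imwrite('pics/w17.png',a[:,:,::-1])
q=pts(C,d,np.ones_like(d,bool))-SEAT;q=np.c_[q@sx,q@sy,q@sz];q=q[(abs(q[:,0])<35)&(abs(q[:,1])<35)&(q[:,2]>104)&(q[:,2]<125)];print('rim',np.percentile(q,99,0),cv2.minEnclosingCircle(q[:,:2].astype(np.float32)))
# spigot tip inside tube
q=pts(C,d,np.ones_like(d,bool))-SEAT;q=np.c_[q@sx,q@sy,q@sz];q=q[(np.hypot(q[:,0],q[:,1])<14)&(abs(q[:,2]-54)<2)];print('tip',len(q),cv2.minEnclosingCircle(q[:,:2].astype(np.float32)),np.median(q,0))
for n in('side','top'):
    a,d=eyes.camera(n);c=a if n=='top' else cv2.resize(a[120:270,150:330],None,fx=4,fy=4,interpolation=2);cv2.imwrite(f'pics/{n}17.png',c[:,:,::-1])
E
python3 knob.py w17
```

```text
22.15 0.4206582005246424 [-0.59267264 -0.33767486 -0.34053736] [ 0.8030649  -0.82879577] [555.29438585 -52.95866875 285.1003022 ]
theta by pos 1.0268252542310639 97.08520033035265
rim [ 18.93716254  20.42381128 110.94832484] ((-2.246814727783203, -0.4590980112552643), 22.544248580932617)
tip 358 ((-0.5646305084228516, -0.18342804908752441), 10.798107147216797) [-0.96084757 -0.45377586 53.19525514]
w17 peaks deg [(22.5, np.float64(3.0)), (53.0, np.float64(3.6)), (83.5, np.float64(3.1)), (114.0, np.float64(4.3)), (144.0, np.float64(3.2)), (174.0, np.float64(4.1)), (203.5, np.float64(3.3)), (233.0, np.float64(3.7)), (262.5, np.float64(3.8)), (293.0, np.float64(6.2)), (301.5, np.float64(6.4)), (322.5, np.float64(1.6)), (352.0, np.float64(4.5))]
harm [(9, np.float64(0.64)), (10, np.float64(0.55)), (11, np.float64(0.39)), (12, np.float64(1.85)), (13, np.float64(0.27)), (14, np.float64(0.41))] phase [np.float64(0.195), np.float64(0.072), np.float64(-0.1), np.float64(-0.125)]
```

View pics/side17.png

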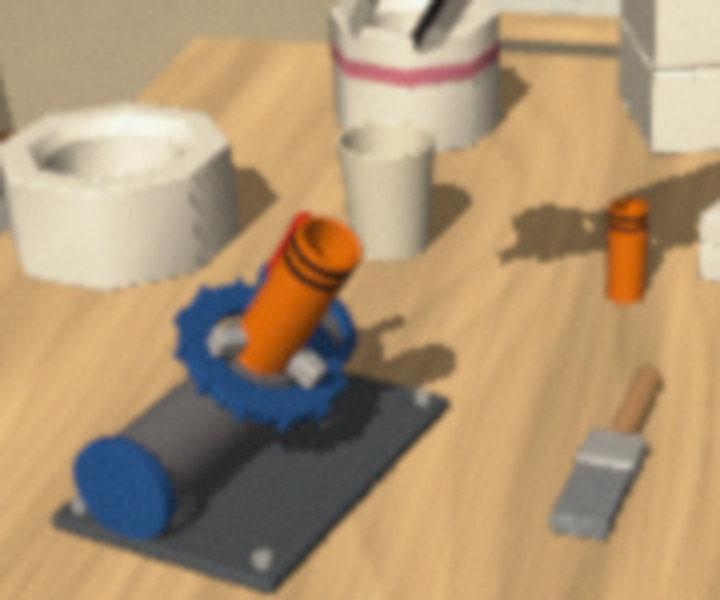

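View pics/top17.png

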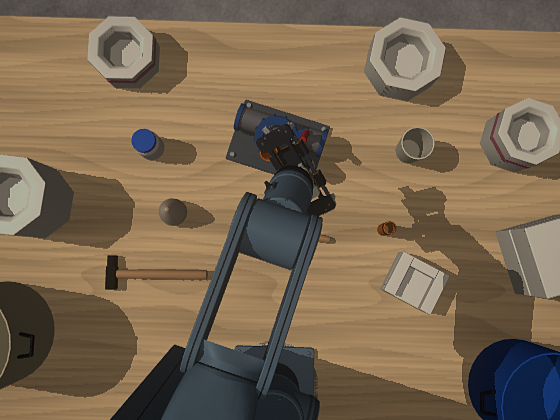

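The rim is at 110–111 mm above the shoulder and within 2.3 mm of the axis. The ring is settled at about 0.92, the robot is clear, and the bystanders stand where they did. Handing in.

```bash
python3 -c "
from plant import arm; print(arm.job_done())"
```

```text
the job is handed in; nothing more can be done
None
```

The orange tube is pushed fully home on the spigot, plain end first, and the ring is turned anticlockwise to its stop. Everything is released, and I handed the job in at about 22 s of the 58 s allowed.

**Tube:** I took the 44 x 110 mm tube and left the smaller look-alike where it stood. It came to rest on the shoulder with the chuck open, pushed in with 19 N. My last check put its rim 111 mm above the shoulder (110 expected). The rim's centre was 2.2 mm off the axis I had measured. About 1 mm of that looks like measuring bias, because the spigot tip showed a similar offset.

**Ring:** I gripped the post and turned the ring to about 0.99 rad, where the tangential force was 23 N, above the 15 N of drag expected there.

**Disagreement:** the ring did not stay at the stop when released, although the description says it should. It settled at about 0.92–0.93 rad. I pushed it again using only the rear finger, so that opening the gripper could not pull it back, and the result was the same. I take this to be the loaded jaws springing back against the drag. The ring is past the required 0.8 rad and just past the 0.9 rad or so where the jaws meet the tube. I could not measure the jaw forces directly, so the firmness of the grip is inferred.

**Other checks:** the robot was clear of everything, with wrist force close to zero. In the final views the bystanders were where they started, except the brush in the top view, which was partly hidden by the arm. It looked unmoved in the side view.

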